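# Nest the ball dish in its carrying tray and turn it to the visitor

## Task

Show the sample ball to the visitor: put the white dish, with the steel ball in it, down into the black carrying tray that stands on the cork coaster (long side along long side, either way round, flat on the tray's floor) and let go of it. Then take the tray by its sides, lift it straight up about 10 cm and only there turn it a quarter turn, level, until its red tab points the same way as the red arrow on the coaster. Finish while still holding the tray there, steady above the coaster; keep the ball in the middle of its dish all the while and leave the other things on the desk alone.

Things in the scene. Friction and masses are not known exactly. Their poses are not given: they have to be found in the camera images.
- dish: white rectangular ball dish, 70 (x) x 42 (y) x 42 (z) mm, 0.08 kg; origin at the centre of its underside. Upright outer walls, 2.5 mm thick. Inside, the floor falls from all sides at 8 degrees to the middle, 22 mm above the underside. Grasp it across its 42 mm width by the top 15 mm: once nested only its upper 20 mm stands out of the tray.
- dish_mid (a point): the point in the dish where the ball's centre lies when the ball is in the middle (30 mm above the dish's underside, on its axis)
- ball: loose polished steel ball, 16 mm across, about 17 g, starting in the middle of the dish; it rolls off the middle if the dish is tilted over 8 degrees or moved or stopped briskly (over about 1 m/s2). Its origin turns with it, so use ball_center
- ball_center (a point): centre of the steel ball
- tray: black rectangular carrying tray, 92 (x) x 60 (y) x 26 (z) mm, 0.13 kg, loose, upright outer walls; origin at the centre of its underside, x towards its red tab. Floor 4 mm thick; inside 74 x 46 mm up to 9 mm above the underside, then sloping out to a mouth of 85 x 54 mm that guides the dish in. Grasp it across its 60 mm width at mid-length; the nested dish's rim is 46 mm above its underside.
- tray_in (a point): centre of the tray's inner floor, 4 mm above the tray's underside
- tray_tab (a point): rounded end of the flat red tab on one short end of the tray: 57 mm from the tray's centre along its +x axis (the tab reaches 65 mm), 14 mm above the tray's underside
- coaster: round cork coaster, 150 mm across, 6 mm thick, fixed; origin at the centre of its underside. A red arrow in its top points outward along its +y axis. At the start the tray stands on it, centred to 6 mm, tab along the coaster's +x axis to within 0.15 rad, about a quarter turn clockwise (from above) from the arrow
- coaster_arrow (a point): tip of the red arrow, 70 mm from the coaster's centre along its +y axis, on its top (6 mm above the desk)
- mug: white mug standing at the back of the desk, bystander, 80 mm wide and 91 mm high, origin at the centre of its underside
- calculator: calculator lying at the back of the desk, bystander, 132 x 78 x 17 mm, origin at the centre of its underside
- clip: small black binder clip standing at the back of the desk, bystander, 41 mm high, origin at the centre of its underside
- glue: glue stick standing at the back of the desk, bystander, 27 mm wide and 90 mm high, origin at the centre of its underside
- notes: yellow block of sticky notes on the left, bystander, 76 x 76 x 23 mm, origin at the centre of its underside
Not all that is in view belongs to the job. Leave any green or orange look-alike of the tray alone.

How it is judged:
By the outcome, as a careful person would: the job done as asked, in the order asked, and still so for the second after the job is handed in, while the arm keeps its last pose, push and grip.
It also fails if it takes over 67 s, if anything falls off the work surface, if the arm or the gripper's body presses on something with over 40 N, if the wrist force passes 120 N, or if a joint passes its speed limit or range.

## Robot

A 6-joint arm with a two-finger parallel gripper is mounted at the origin on the work surface; the furniture and walls round the work are solid. World frame = base frame: x ahead of the robot, y to its left, z up, the work surface at z = 0. Lengths are in mm, angles in rad, forces in N, time in s.
With the tool pointing down it reaches from about 350 to 775 mm from the base axis. Payload 7.3 kg.
Tool frame: the origin (TCP) lies at the very end of the fingers, on their centre line; the grasp point (between the pads) lies grip_point_offset behind it (grip_point_offset is the distance from the TCP to the grasp point, in mm); x points along the fingers, z is the direction in which the jaws open and shut, and the axes are right-handed (so a half turn about x gives the same grasp; the last joint's range is limited). The gripper opens to 92 mm and grips with 3 to 60 N. Pads are 19 mm wide; open, the fingers measure 130 mm over their backs; the gripper's body (75 mm by 190 mm) begins 47 mm behind the grasp point.
Start: joints at [1.107, 0.342, 1.524, -0, 1.275, -0.146], TCP at [164.037, 498.738, 197.041] pointing down, gripper open.
Joint ranges: [-2.53, 2.53], [-0.77, 2.02], [0.04, 2.7], [-1, 4.14], [0.28, 2.66], [-3.11, 3.11]. Speed limits (rad/s): [2.57, 2.57, 3.14, 3.14, 3.14, 3.14].

## Interface

Orientations are given as [roll, pitch, yaw] about the fixed x, y, z axes, in that order (R = Rz(yaw) Ry(pitch) Rx(roll)).
In Python, from plant import * gives the robot as it stands.
- The arm moves only by the tool send_rows, never from a script. Its argument "series" is text: rows parted by semicolons, each of 5 numbers parted by spaces: the gripper's target within -1 to 1 (fully open at 1, half-way at 0, shut at -1), then the shift along the tool's x, y, z in units of 30 mm (1.0 is 30 mm), then the turn about the tool's x in units of 5 degrees (1.0 is 5 degrees). A call has 1 to 8 rows; each row is the pose to reach, as a shift and turn from the pose commanded when the call began, along the tool's axes at that moment; what a row does not reach only later rows make up. A row lasts 1/8 s, in which the tool goes at most 62.5 mm and 10.7 degrees, less where a joint would pass 70% of its speed; a pose out of reach is approached as far as the arm can. A call with a gripper value outside its range is refused whole. The fingers move at their own pace and stop on an object; the grip force is fixed at half the most. Time passes only in rows, so rows that repeat a pose let the fingers close. It gives the time, the measured TCP pose, the force and the opening at its end, in the units of the state.
- get_obs(): the state, without advancing time (a new reading comes with each control period).
- capture(name): name is "scene" or "top"; returns a dict with "pixels" (400x640x3 uint8, red, green, blue), "mtx" (3x3 intrinsics, pixels), "R" (3x3) and "t" (3): a world point X has camera coordinates R X + t. Camera axes: x right, y down, z forward; pixel columns grow to the right and rows downward; lengths in mm; the calibration is good to about 2 mm. A picture is of the moment at which its call begins. There is no depth.
- close_job(): hands the job in, once; it reports no verdict.
Trained networks look in a picture, given as the dict that the camera call returned (one of the last four; its "shot" number tells which), for a name from the list of things; names that differ only in an ending like _2 or _b are one class to them, and where a whole thing is asked for, a point or a joint stands for the part that bears it (a point fixed in the world has none). Each returns a list of dicts, best first, with "score" (0 to 1); they miss things now and then, are a little off and sometimes report something else, mostly with a low value. They report only what shows in the picture. A call takes as long as a camera call. They do not tell look-alikes from the thing itself.
- cut_out(picture, thing): "pixels" (400x640 bool, what is visible of it).
- place_of(picture, thing): "point" ([x, y, z] in mm, in world coordinates, good to about 4 mm: a listed point, or the origin of a listed thing).
The state is a dict: "time": time; "joint_positions": joint angles; "dq": joint speeds; "tau": joint torques, N m; "tool_pos": TCP position; "tcp_rot": TCP orientation; "contact_force": force on the tool from outside, world axes, zero at the start; "moment": the same for the moment, N m; "grip_width": finger opening in mm.
Only numpy, scipy, OpenCV 4.12 (cv2) and the standard library are available. Lean on these libraries where they do the work, as an engineer would, in place of code of your own. Each camera call takes 0.05 s, during which the arm holds its last target.

## Working session

There is one attempt and no reset: what is moved stays moved. The work goes in short steps, Python scripts to look and compute and a tool call to move; the robot and the scene stay as the last step left them, time stands still between calls to the robot, and variables do not carry over. Pictures are saved under pics/ and viewed, and the job is handed in when it is done.

Besides the shell and the picture viewer there is one more tool, called by a JSON object that holds its "method" and its "body". send_rows: Moves the arm, as the interface text tells. Its arguments: {"type":"object","properties":{"series":{"type":"string"}},"required":["series"]}

```bash
mkdir -p pics; ls
python3 - <<'E'
from plant import *
import cv2
o=get_obs();print(o)
for n in("scene","top"):
    c=capture(n);cv2.imwrite(f"pics/{n}0.png",c["pixels"][:,:,::-1]);print(n,c["mtx"].tolist(),c["R"].tolist(),c["t"].tolist())
    for th in("dish","dish_mid","ball_center","tray","tray_tab","tray_in","coaster","coaster_arrow"):
        print(th,[(round(d["score"],2),[round(float(v),1) for v in d["point"]]) for d in place_of(c,th)])
E
```

```text
pics
{'time': 0.0, 'joint_positions': array([ 1.10699328e+00,  3.42741810e-01,  1.52502526e+00,  1.26341830e-05,
        1.27539522e+00, -1.46011527e-01]), 'dq': array([-6.07268552e-04, -1.95499872e-04, -1.77247504e-03, -1.32503069e-03,
        4.09764179e-04,  1.60004950e-05]), 'tau': array([-1.49016258e-03, -4.31244743e+01, -2.44213915e+01,  7.17689632e-02,
        5.60668192e-02, -1.29907166e-04]), 'tool_pos': array([163.82092049, 498.30646502, 196.33221855]), 'tcp_rot': array([ 2.98788447,  1.56922665, -2.04229971]), 'contact_force': array([0.01705799, 0.46312037, 0.10346417]), 'moment': array([ 0.01315595,  0.02490235, -0.01471351]), 'grip_width': 91.89509906109397}
scene [[479.9390734116537, 0.0, 312.33052008423255], [0.0, 479.9390734116537, 199.13908607239532], [0.0, 0.0, 1.0]] [[0.8272317526917884, -0.5617234483831555, -0.01242557342774015], [-0.3921490720396222, -0.5613849993344434, -0.7287427446093238], [0.4023763569556926, 0.6077118149738437, -0.6846748259606613]] [-334.35398391226687, 273.4809302663504, 941.7795148333414]
dish [(0.91, [503.1, -185.8, -0.7])]
dish_mid [(0.
[... 966 characters left out ...]
6464170917779, 1321.9333140401995]
dish [(0.6, [508.2, -190.6, 0.7])]
dish_mid [(0.8, [504.4, -193.2, 32.3]), (0.73, [526.3, 398.8, 0.5])]
ball_center [(0.6, [506.1, -186.3, 30.4])]
tray [(0.83, [464.8, 129.0, 6.5]), (0.69, [342.8, -38.4, -3.5]), (0.68, [522.5, -35.6, -2.4]), (0.65, [248.1, 336.8, -1.6]), (0.3, [527.6, 397.4, 2.0])]
tray_tab [(0.97, [400.2, -40.6, 17.0]), (0.93, [522.8, 141.9, 21.1]), (0.92, [518.2, -92.3, 18.0]), (0.84, [189.4, 337.6, 14.3]), (0.59, [461.2, 131.4, 4.9])]
tray_in [(0.94, [520.8, -34.9, 5.6]), (0.79, [245.9, 335.8, 2.2]), (0.74, [345.3, -45.1, 5.2]), (0.56, [468.1, 134.4, 7.5])]
coaster [(0.88, [467.5, 136.2, 1.9])]
coaster_arrow [(0.66, [452.8, 205.3, 7.1])]
```

View pics/scene0.png

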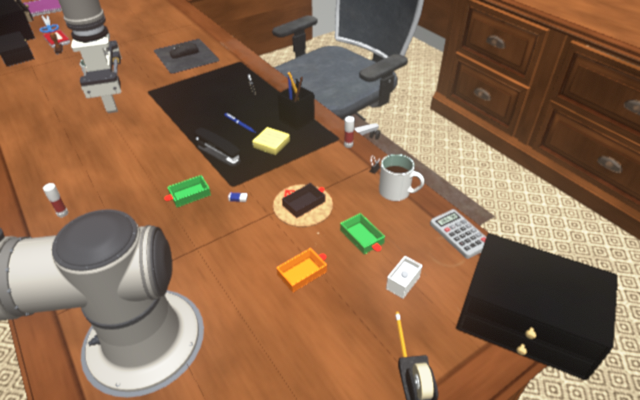

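View pics/top0.png

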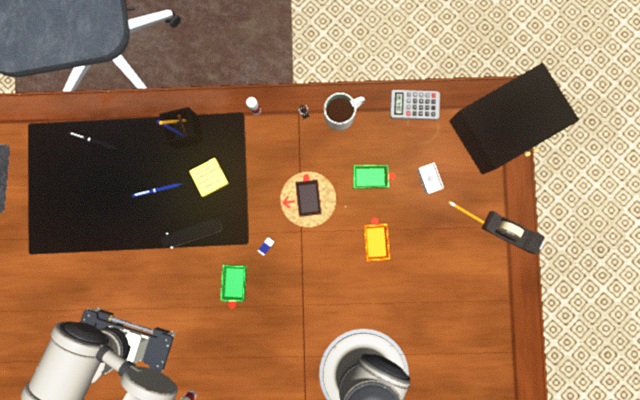

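The black tray is on the coaster at scene (303,200) and top (308,198). The look-alikes are green at top (371,177) and (233,283), and orange at (376,242). The white dish with the ball is at top (430,178) and scene (403,277). Only the black one stands on the cork, so I'll confirm it in enlarged crops.

```bash
cat > h.py <<'E'
from plant import *
import cv2, numpy as np
def proj(c,X):
    p=(np.asarray(c["R"])@np.atleast_2d(X).T).T+np.asarray(c["t"]); q=(np.asarray(c["mtx"])@p.T).T; return q[:,:2]/q[:,2:]
def back(c,uv,z):
    uv=np.atleast_2d(uv).astype(float); R=np.asarray(c["R"]);t=np.asarray(c["t"])
    d=(R.T@np.linalg.inv(c["mtx"])@np.c_[uv,np.ones(len(uv))].T).T; C=-R.T@t
    return C+d*((z-C[2])/d[:,2])[:,None]
def crop(c,u,v,w,h,k):
    i=c["pixels"][v-h//2:v+h//2,u-w//2:u+w//2,::-1]; return cv2.resize(i,None,fx=k,fy=k,interpolation=cv2.INTER_CUBIC)
E
python3 - <<'E'
from h import *
s=capture("scene");t=capture("top")
a=np.hstack([crop(s,303,203,76,58,5),crop(s,403,277,76,58,5)])
b=np.hstack([crop(t,308,198,76,58,5),crop(t,430,178,76,58,5)])
cv2.imwrite("pics/z.png",np.vstack([a,b]))
for c in(s,t):
  for th in("dish","tray","coaster"):
    for d in (cut_out(c,th)):
      m=d["pixels"].astype(np.uint8); ys,xs=np.nonzero(m)
      if len(xs)<20: continue
      print(c is s,th,round(d["score"],2),len(xs),xs.mean().round(1),ys.mean().round(1),cv2.minAreaRect(np.c_[xs,ys].astype(np.float32)))
E
```

```text
True dish 0.7 829 403.6 277.1 ((403.4117431640625, 276.93060302734375), (24.263534545898438, 39.596736907958984), 38.1572265625)
True tray 0.94 1225 302.8 269.6 ((304.1617736816406, 268.60296630859375), (28.640262603759766, 48.705596923828125), 59.036251068115234)
True tray 0.83 879 188.5 191.2 ((186.7061767578125, 191.75076293945312), (23.18646812438965, 43.87678146362305), 70.55996704101562)
True tray 0.82 1185 362.2 233.8 ((362.2500305175781, 233.75003051757812), (48.08325958251953, 28.991374969482422), 45.0)
True tray 0.8 934 303.6 200.1 ((304.2686767578125, 199.5550079345703), (24.9151668548584, 44.00009536743164), 59.931419372558594)
True coaster 0.75 1024 301.9 210.0 ((302.5, 205.0), (40.0, 59.0), 90.0)
False dish 0.71 484 429.4 177.8 ((429.6500244140625, 177.95004272460938), (26.879358291625977, 19.606117248535156), 71.56504821777344)
False tray 0.84 900 233.3 283.3 ((233.24563598632812, 285.0872802734375), (24.16980743408203, 41.997535705566406), 2.862405300140381)
False tray 0.82 857 376.5 240.7 ((376.5101623535156, 238.64212036132812), (41.53702926635742, 24.010255813598633), 85.91438293457031)
False tray 0.79 865 307.8 196.2 ((307.9010009765625, 194.50990295410156), (41.39354705810547, 23.98040008544922), 84.2894058227539)
False tray 0.79 885 371.7 176.1 ((373.5, 176.0), (24.0, 41.0), 90.0)
False coaster 0.94 1597 308.2 200.3 ((308.0, 199.0), (54.0, 54.0), 90.0)
```

View pics/z.png

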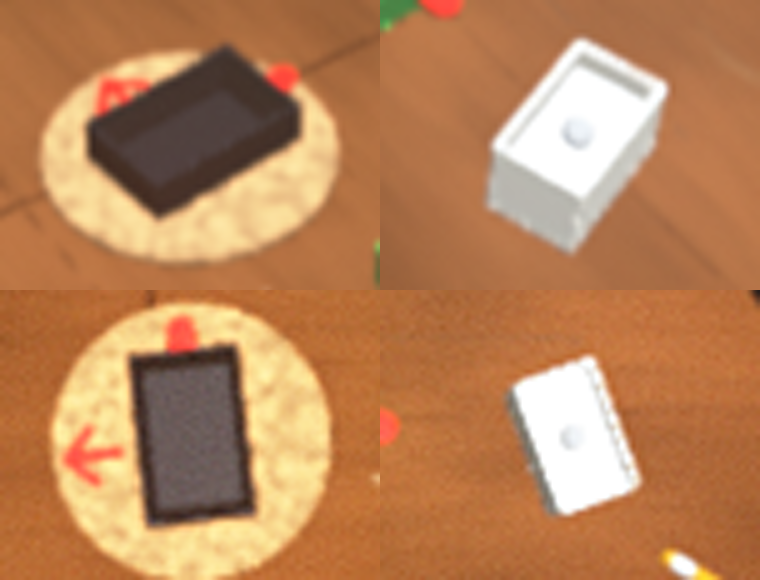

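The crops confirm it: the black tray sits on the cork, with its tab towards world +x and the arrow towards +y. The dish is at top (430,178) with the ball in the middle. Next I'll fit the silhouettes for pose.

```bash
cat >> h.py <<'E'
from scipy.optimize import minimize
def boxpts(p,L,W,H,z):
    x,y,a=p; c,s=np.cos(a),np.sin(a)
    return np.array([[x+c*i-s*j,y+s*i+c*j,z+k] for i in(-L/2,L/2) for j in(-W/2,W/2) for k in(0,H)])
def sil(c,P,K=8,roi=None):
    u0,v0,w,h=roi
    q=(proj(c,P)-[u0,v0]+0.5)*K
    m=np.zeros((h*K,w*K),np.uint8); cv2.fillConvexPoly(m,cv2.convexHull(q.astype(np.float32)).round().astype(np.int32),1); return m
def fit(views,dims,z,p0):
    # views: list (c,mask,roi)
    K=8
    ms=[cv2.resize(m.astype(np.float32),None,fx=K,fy=K,interpolation=cv2.INTER_LINEAR)>0.5 for _,m,_ in views]
    def f(p):
        e=0
        for (c,_,r),m in zip(views,ms):
            s=sil(c,boxpts((p[0],p[1],p[2]/50),*dims,z),K,r)>0
            e+=(s^m).sum()/m.sum()
        return e
    q=np.array([p0[0],p0[1],p0[2]*50])
    r=minimize(f,q,method="Nelder-Mead",options=dict(initial_simplex=q+np.array([[0,0,0],[6,0,0],[0,6,0],[0,0,6]])))
    return r.x[0],r.x[1],r.x[2]/50,r.fun
def cm(c,u,v,w,h,fn):
    r=(u-w//2,v-h//2,w,h); return c,big(fn(c["pixels"][r[1]:r[1]+h,r[0]:r[0]+w].astype(int))),r
def big(m):
    m=m.astype(np.uint8); n,l,st,_=cv2.connectedComponentsWithStats(m); k=1+st[1:,4].argmax(); m=(l==k).astype(np.uint8)
    ct,_=cv2.findContours(m,cv2.RETR_EXTERNAL,cv2.CHAIN_APPROX_NONE); cv2.drawContours(m,ct,-1,1,-1); return m
white=lambda i:(i[:,:,2]>0.80*i[:,:,0])&(i.max(2)>85)
dark=lambda i:(i.max(2)<105)
def red(i): return (i[:,:,0]>150)&(i[:,:,1]<110)&(i[:,:,2]<110)
E
python3 - <<'E'
from h import *
s=capture("scene");t=capture("top")
V=[cm(s,403,277,60,58,white),cm(t,430,178,50,50,white)]
D=(70,42,42)
for v in([V[0]],[V[1]],V): print("dish",np.round(fit(v,D,0,(505,-190,0.3)),3))
T=[cm(s,303,203,60,56,dark),cm(t,308,198,52,52,dark)]
for v in([T[0]],[T[1]],T): print("tray",np.round(fit(v,(92,60,26),6,(464,132,0.1)),3))
# coaster & arrow
for c,(u,v,w,h) in((s,(303,203,70,60)),(t,(308,198,60,60))):
    r0=(u-w//2,v-h//2); im=c["pixels"][r0[1]:r0[1]+h,r0[0]:r0[0]+w].astype(int)
    n,l,st,ce=cv2.connectedComponentsWithStats(red(im).astype(np.uint8))
    for k in range(1,n):
        if st[k,4]>5:
            ys,xs=np.nonzero(l==k); X=back(c,np.c_[xs+r0[0],ys+r0[1]],6); X2=back(c,np.c_[xs+r0[0],ys+r0[1]],20)
            print("red",st[k,4],ce[k]+r0,X.mean(0).round(1),X.max(0).round(1), "tabz",X2.mean(0).round(1),X2.max(0).round(1))
for d in cut_out(t,"coaster")[:1]:
    ys,xs=np.nonzero(d["pixels"]); X=back(t,np.c_[xs,ys],5)
    (cx,cy),r=cv2.minEnclosingCircle(X[:,:2].astype(np.float32)); print("coaster",cx,cy,r)
for i,(c,m,r) in enumerate(V+T):
    cv2.imwrite(f"pics/m{i}.png",cv2.resize(m*255,None,fx=4,fy=4))
# cabinet corner
for z in(0,100,200): print(z,back(t,[[484,172],[450,118]],z).round(0).tolist(), back(s,[[460,302],[482,235]],z).round(0).tolist())
E
```

```text
dish [ 5.10881e+02 -1.87936e+02  3.15000e-01  2.80000e-02]
dish [ 5.09654e+02 -1.90089e+02  2.94000e-01  6.30000e-02]
dish [ 5.09909e+02 -1.88827e+02  3.09000e-01  1.30000e-01]
tray [4.68216e+02 1.34931e+02 1.50000e-02 1.76000e-01]
tray [4.65893e+02 1.32758e+02 9.50000e-02 1.71000e-01]
tray [4.67457e+02 1.33688e+02 8.40000e-02 3.48000e-01]
red 918 [304.74074074 180.17973856] [519.7 206.2   6. ] [607.1 287.4   6. ] tabz [511.1 192.5  20. ] [597.  272.3  20. ]
red 25 [287.16 192.52] [455.8 191.4   6. ] [462.9 201.3   6. ] tabz [448.2 178.   20. ] [455.2 187.8  20. ]
red 6 [270.5 202. ] [402.4 185.4   6. ] [405.3 189.3   6. ] tabz [395.8 172.1  20. ] [398.6 175.9  20. ]
red 28 [270.5 214.5] [379.7 146.9   6. ] [389.2 157.9   6. ] tabz [373.4 134.2  20. ] [382.8 145.1  20. ]
red 9 [331.55555556 215.11111111] [501.5  59.4   6. ] [504.7  63.3   6. ] tabz [493.2  48.2  20. ] [496.3  52.   20. ]
red 6 [278.  225.5] [375.5 104.3   6. ] [376.6 110.    6. ] tabz [369.3  92.4  20. ] [370.4  98.   20. ]
red 12 [321.   230.75] [450.4  31.3   6. ] [453.9  38.6   6. ] tabz [442.9  20.6  20. ] [446.3
[... 363 characters left out ...]
ed 12 [337.  198.5] [463.6  56.1   6. ] [478.3  56.5   6. ] tabz [462.5  56.2  20. ] [477.2  56.7  20. ]
red 15 [285.26666667 202.2       ] [457.5 195.1   6. ] [463.4 201.2   6. ] tabz [456.5 193.8  20. ] [462.4 199.8  20. ]
red 68 [331.54411765 221.02941176] [403.7  72.4   6. ] [427.6  98.2   6. ] tabz [403.3  72.3  20. ] [427.   97.9  20. ]
coaster 465.318359375 134.18869018554688 75.69164276123047
0 [[524.0, -339.0, 0.0], [674.0, -255.0, 0.0]] [[575.0, -294.0, 0.0], [757.0, -192.0, -0.0]]
100 [[512.0, -309.0, 100.0], [651.0, -231.0, 100.0]] [[507.0, -331.0, 100.0], [667.0, -241.0, 100.0]]
200 [[500.0, -279.0, 200.0], [628.0, -207.0, 200.0]] [[439.0, -368.0, 200.0], [578.0, -291.0, 200.0]]
```

Run:
```python
from h import *
s=capture("scene");t=capture("top")
def lit(i): return np.clip(i.astype(float)*2.5,0,255).astype(np.uint8)
a=lit(crop(s,540,300,200,160,4)); cv2.imwrite("pics/cab1.png",a)
b=lit(crop(t,520,135,160,150,4)); cv2.imwrite("pics/cab2.png",b)
z=[]
for (c,u,v,w,h,f) in((s,303,203,60,56,dark),(t,308,198,52,52,dark),(s,403,277,60,58,white),(t,430,178,50,50,white)):
    _,m,_=cm(c,u,v,w,h,f); i=crop(c,u,v,w,h,1).copy(); i[m==0]//=4; z.append(cv2.resize(i,(240,240)))
cv2.imwrite("pics/masks.png",np.hstack(z[:3]+z[3:]) [:, :800] if 0 else np.vstack([np.hstack(z[:2]),np.hstack(z[2:])]))
# crop brightness values around tray
print(t["pixels"][198,290:326].max(1)); print(s["pixels"][203,275:332].max(1))
```

```text
[251 247 247 249 251 253 248 143  68  75  97 104 109 106 106 107 106 104
 109 105 108 108 106 110 111 110 105  78  88 187 255 255 253 249 244 243]
[248 246 240 238 245 251 244 150  70  64  68  70  75  75  77  80  80  81
  80  80  81  80  81  81  81  80  81  81  81  81  80  81  81  81  78  78
  73  70  69  69  69  68  67  67  72  87 116 165 226 247 249 248 246 244
 244 245 242]
```

View pics/cab1.png

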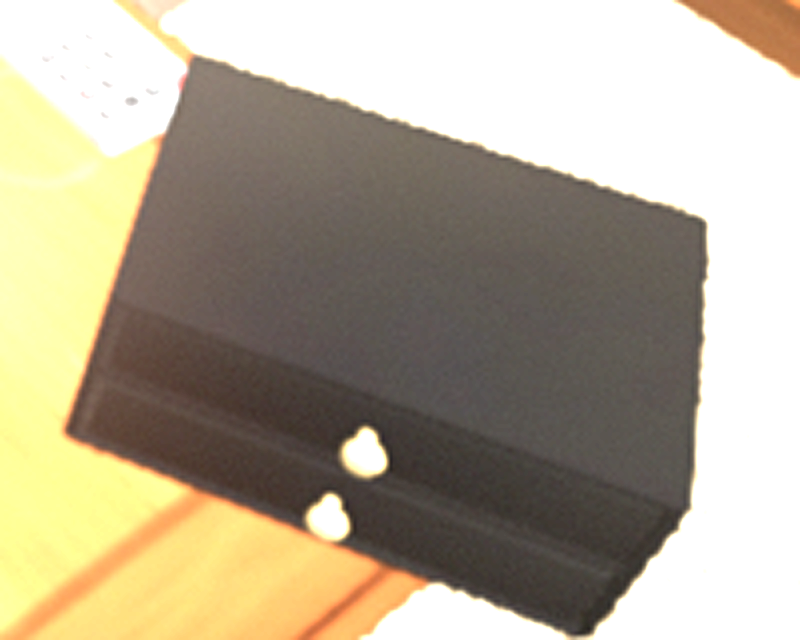

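View pics/cab2.png

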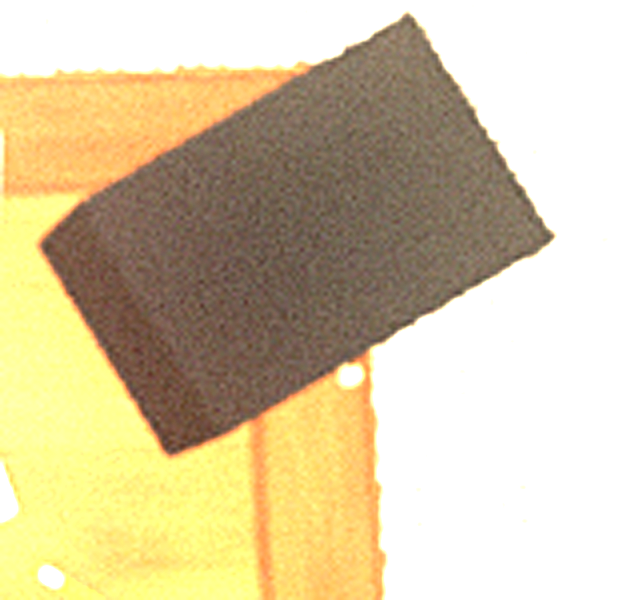

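View pics/masks.png

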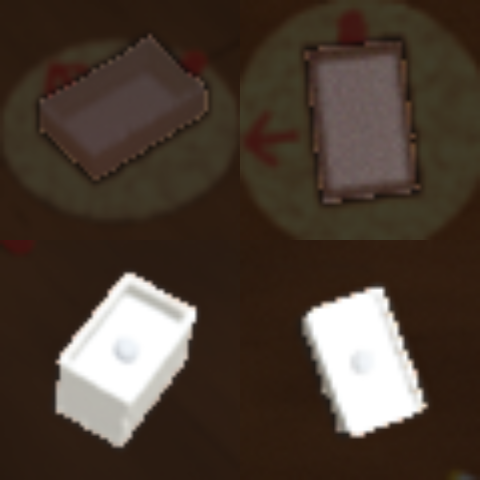

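```bash
sed -i 's/max(2)<105/max(2)<155/' h.py
cat >> h.py <<'E'
from scipy.spatial.transform import Rotation as Ro
def tool(o): return o["tool_pos"], Ro.from_euler("xyz",o["tcp_rot"]).as_matrix()
E
python3 - <<'E'
from h import *
import plant; print([n for n in dir(plant) if not n.startswith("_")])
s=capture("scene");t=capture("top")
V=[cm(s,403,277,60,58,white),cm(t,430,178,50,50,white)]
for v in([V[0]],[V[1]],V): print("dish",np.round(fit(v,(70,42,42),0,(509,-190,0.3)),3))
T=[cm(s,303,203,60,56,dark),cm(t,308,198,52,52,dark)]
for v in([T[0]],[T[1]],T): print("tray",np.round(fit(v,(92,60,26),6,(466,133,0.1)),3))
# coaster fit from cork colour in top
o=get_obs();p,R=tool(o);print(p,o["time"]);print(R.round(3)); print(o["joint_positions"], globals().get("grip_point_offset"))
for d in place_of(t,"mug")[:1]+place_of(t,"clip")[:1]: print(d)
E
```

```text
['Unreachable', 'capture', 'close_job', 'cut_out', 'get_obs', 'grip_point_offset', 'place_of']
dish [ 5.10800e+02 -1.87884e+02  3.20000e-01  3.00000e-02]
dish [ 5.09836e+02 -1.90303e+02  3.11000e-01  6.80000e-02]
dish [ 5.10170e+02 -1.88753e+02  3.20000e-01  1.34000e-01]
tray [4.68720e+02 1.35304e+02 1.05000e-01 7.90000e-02]
tray [4.66789e+02 1.33784e+02 9.40000e-02 9.20000e-02]
tray [4.67936e+02 1.33945e+02 7.70000e-02 1.84000e-01]
[164.0568674  498.7326459  197.05548921] 1.65
[[ 0.    -0.95   0.312]
 [ 0.     0.312  0.95 ]
 [-1.    -0.     0.   ]]
[ 1.10696986e+00  3.41977151e-01  1.52409110e+00 -1.20205297e-05
  1.27540968e+00 -1.46021198e-01] 18.8
{'point': [693.5, 34.9, 6.5], 'score': 0.68}
{'point': [700.7, 139.2, -0.1], 'score': 0.66}
```

{"method": "send_rows", "body": {"series": "1 0 -0.5 -0.5 1;1 0 -2 -2 3;1 0 -3.5 -3.5 5;1 0 -5 -5 7;1 0 -6.5 -6.5 9;1 0 -8 -8 11;1 0 -9 -9 12.5;1 0 -9.5 -9.5 14"}}

```text
time: 2.75
tool_pos: [346.7, 136.9, 197.3]
tcp_rot: [-0.143, 1.57, -0.119]
contact_force: [-0.3, 0.4, 0.2]
grip_width: 91.8
```

```bash
cat > go.py <<'E'
import sys
from h import *
# go.py x y z zangle : shifts in tool units from measured pose
x,y,z,a=map(float,sys.argv[1:5]); o=get_obs();p,R=tool(o)
d=R.T@(np.array([x,y,z])-p)/30; za=np.arctan2(R[1,2],R[0,2])
tr=(za-a+np.pi)%(2*np.pi)-np.pi
print("t",o["time"],"p",p.round(2),"za",za.round(4),"tilt",R[2,0].round(5),"w",o["grip_width"].__round__(1),"F",o["contact_force"].round(1),"j6",o["joint_positions"][5].round(2))
print("shift units",d.round(3),"turn units",(np.degrees(tr)/5).round(3))
E
python3 go.py 510.3 -189 197 -1.256
```

```text
t 2.75 p [346.66 136.87 197.25] za 0.024 tilt -1.0 w 91.8 F [-0.3  0.4  0.2] j6 0.15
shift units [  0.014 -10.99    5.192] turn units 14.668
```

{"method": "send_rows", "body": {"series": "1 0 -1.5 0.7 2;1 0 -3 1.4 4;1 0 -4.5 2.1 6;1 0 -6 2.8 8;1 0 -7.5 3.5 10;1 0 -9 4.2 12;1 0 -10.5 5 14;1 0 -11 5.2 14.7"}}

```text
time: 3.75
tool_pos: [512.8, -188.7, 196.5]
tcp_rot: [0.054, 1.57, -1.203]
contact_force: [-0.7, -0.4, -0.1]
grip_width: 91.6
```

{"method": "send_rows", "body": {"series": "1 0 0 0 0;1 0 0 0 0"}}

```text
time: 4.0
tool_pos: [511.5, -185.2, 196.9]
tcp_rot: [-2.831, 1.57, 2.202]
contact_force: [-0.3, 0.8, 0.1]
grip_width: 91.6
```

```bash
python3 go.py 510.3 -189 80 -1.256
```

```text
t 4.0 p [ 511.53 -185.17  196.95] za -1.2499 tilt -1.0 w 91.6 F [-0.3  0.8  0.1] j6 0.76
shift units [ 3.898 -0.078  0.111] turn units 0.07
```

{"method": "send_rows", "body": {"series": "1 0.5 -0.05 0.1 0.07;1 1.5 -0.05 0.1 0.07;1 2.5 -0.05 0.1 0.07;1 3.5 -0.05 0.1 0.07;1 4.2 -0.05 0.1 0.07;1 4.5 -0.05 0.1 0.07;1 4.5 -0.05 0.1 0.07;1 4.5 -0.05 0.1 0.07"}}

```text
time: 5.0
tool_pos: [512.0, -189.5, 62.8]
tcp_rot: [0.82, 1.569, -0.437]
contact_force: [0.1, -0.4, -0.1]
grip_width: 92.0
```

```bash
python3 go.py 510.3 -189 27.5 -1.256
python3 - <<'E'
from h import *
s=capture("scene");t=capture("top")
cv2.imwrite("pics/a.png",np.hstack([crop(s,403,270,90,100,4),crop(t,430,178,100,100,4)]))
E
```

```text
t 5.0 p [ 511.98 -189.48   62.82] za -1.2574 tilt -1.0 w 92.0 F [ 0.1 -0.4 -0.1] j6 0.76
shift units [ 1.177 -0.05  -0.034] turn units -0.017
```

View pics/a.png

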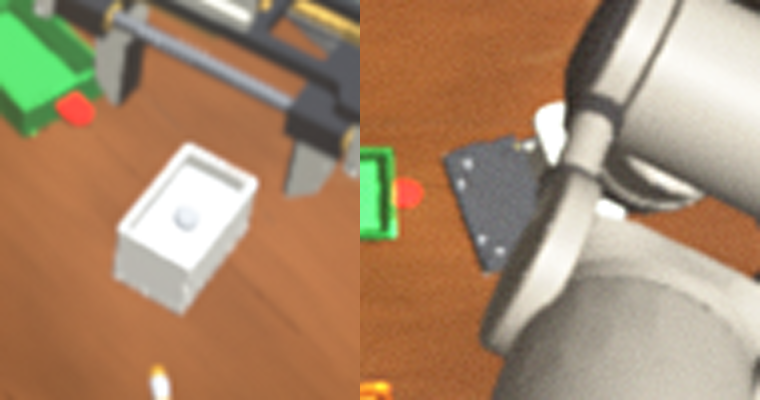

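{"method": "send_rows", "body": {"series": "1 0.3 -0.05 -0.03 0;1 0.6 -0.05 -0.03 0;1 0.9 -0.05 -0.03 0;1 1.1 -0.05 -0.03 0;0.6 1.17 -0.05 -0.03 0;0.3 1.17 -0.05 -0.03 0;0.1 1.17 -0.05 -0.03 0;0.1 1.17 -0.05 -0.03 0"}}

```text
time: 6.1
tool_pos: [510.0, -189.0, 27.2]
tcp_rot: [0.871, 1.57, -0.386]
contact_force: [-0.0, -0.4, 0.2]
grip_width: 56.8
```

```bash
python3 go.py 510.3 -189 27.5 -1.256
python3 - <<'E'
from h import *
s=capture("scene")
cv2.imwrite("pics/b.png",crop(s,403,265,90,90,6))
E
```

```text
t 6.1 p [ 509.97 -189.02   27.17] za -1.2576 tilt -1.0 w 56.8 F [-0.  -0.4  0.2] j6 0.76
shift units [-0.011  0.011  0.003] turn units -0.018
```

View pics/b.png

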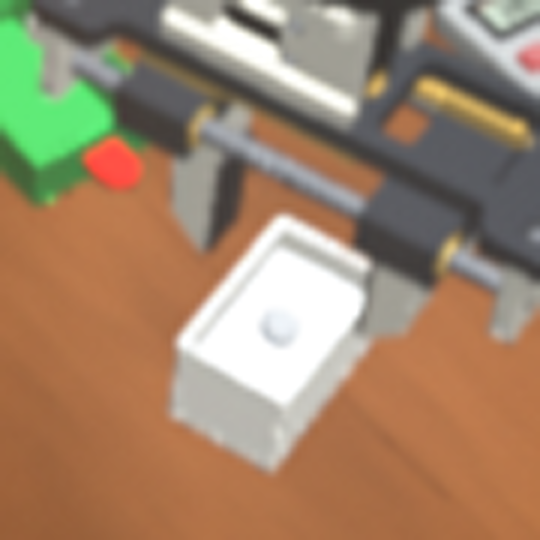

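Run:
```python
from h import *
s=capture("scene"); o=get_obs(); p,R=tool(o); w=o["grip_width"]; print(w)
k=6;u0,v0=403-45,265-45
im=crop(s,403,265,90,90,k)
def dr(P,col):
    q=((proj(s,P)-[u0,v0]+.5)*k).round().astype(np.int32); cv2.polylines(im,[q],True,col,1)
for sg in(-1,1):
    b=p+sg*w/2*R[:,2]
    dr(np.array([b-9.5*R[:,1],b+9.5*R[:,1],b+9.5*R[:,1]-[0,0,-30],b-9.5*R[:,1]-[0,0,-30]]),(255,0,255))
B=boxpts((510.3,-189,.315),70,42,42,0)
dr(B[[1,3,7,5]],(0,200,0)); dr(B[[0,2,6,4]],(0,200,0))
cv2.imwrite("pics/c.png",im)
```

```text
51.74873733769553
```

View pics/c.png

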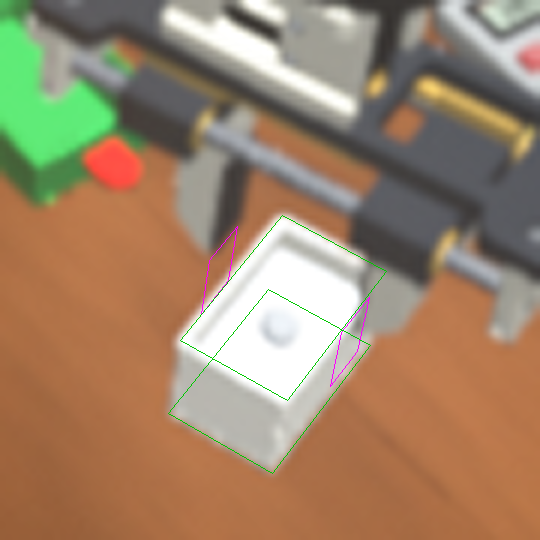

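Run:
```python
from h import *
s=capture("scene"); o=get_obs(); p,R=tool(o); w=o["grip_width"]; print(p,w)
k=9;U,Vv=403,258;u0,v0=U-40,Vv-33
im=crop(s,U,Vv,80,66,k)
for sg in(-1,1):
  for y in(-9.5,9.5):
    for h in (0,20):
      b=p+sg*w/2*R[:,2]+y*R[:,1]+[0,0,h]
      q=((proj(s,b)-[u0,v0]+.5)*k).round().astype(int)[0]; cv2.circle(im,tuple(int(v) for v in q),3,(255,0,255) if h==0 else (255,255,0),-1)
cv2.imwrite("pics/d.png",im)
for d in([10,0,0],[0,10,0],[0,0,10]): print(d,(proj(s,p+d)-proj(s,p)).round(2))
```

```text
[ 509.84717487 -188.94427009   27.04859692] 51.062832401489345
[10, 0, 0] [[ 3.54 -2.15]]
[0, 10, 0] [[-3.19 -3.09]]
[0, 0, 10] [[ 0.56 -2.96]]
```

View pics/d.png

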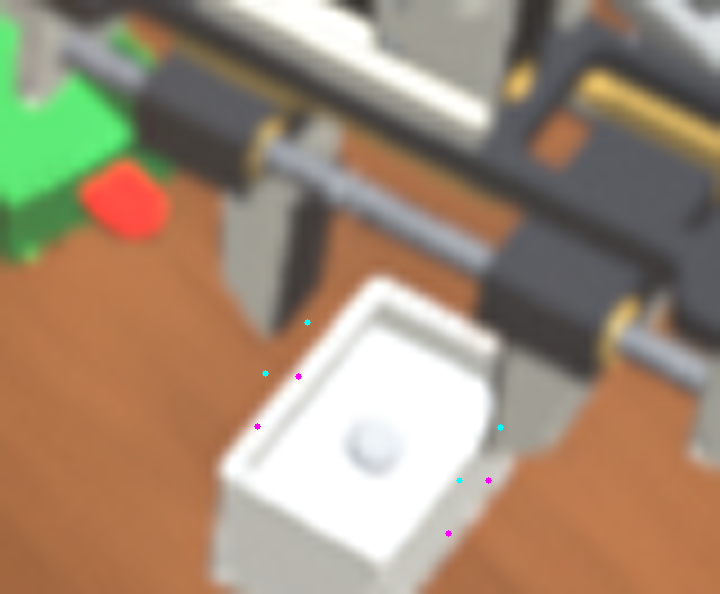

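Run:
```python
from h import *
s=capture("scene"); o=get_obs(); p,R=tool(o); print(o["grip_width"])
def tips(p,za,w,h=0):
    z=np.array([np.cos(za),np.sin(za),0]);y=np.cross(z,[0,0,-1])
    return [proj(s,np.array(p)+sg*w/2*z+yy*y+[0,0,h])[0].round(1).tolist() for sg in(-1,1) for yy in(-9.5,9.5)]
print("start",tips((164,498.7,197),1.253,92))
print("a",tips((512,-189.5,62.8),-1.2574,92)); print("now",tips(p,-1.2576,51))
im=cv2.imread("pics/scene0.png")[0:130,50:160]; cv2.imwrite("pics/e.png",cv2.resize(im,None,fx=5,fy=5,interpolation=cv2.INTER_CUBIC))
im=cv2.imread("pics/a.png");
```

```text
50.356202815250704
start [[119.8, 121.2], [111.5, 122.5], [120.1, 101.4], [112.2, 102.6]]
a [[385.3, 256.2], [390.0, 250.7], [424.6, 277.6], [429.1, 271.6]]
now [[391.0, 271.9], [395.6, 266.3], [412.2, 283.7], [416.7, 277.9]]
```

View pics/e.png

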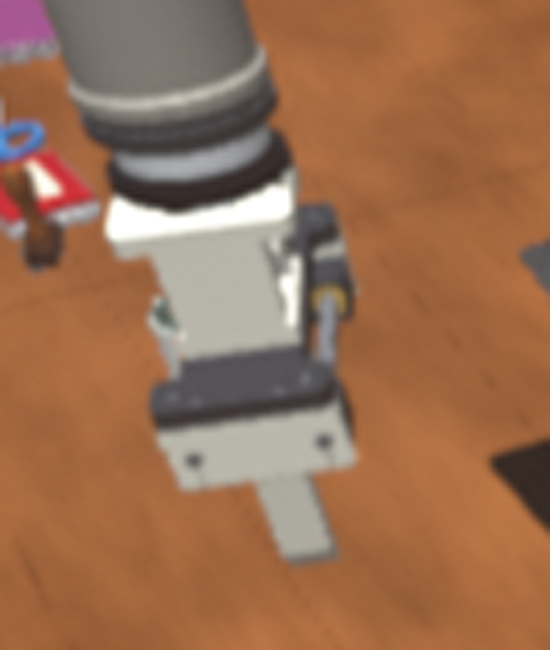

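Run:
```python
from h import *
s=capture("scene"); t=capture("top")
for c in(s,t): print(proj(c,[[0,0,0],[0,0,100]]).round(1).tolist())
def tips(c,p,za,w,h=0,wy=9.5):
    z=np.array([np.cos(za),np.sin(za),0]);y=np.cross(z,[0,0,-1])
    return [proj(c,np.array(p)+sg*w/2*z+yy*y+[0,0,h])[0].round(1).tolist() for sg in(-1,1) for yy in(-wy,wy)]
print("scene body bottom start",tips(s,(164,498.7,197),1.253,190,66,37.5))
print("scene tip outer start",tips(s,(164,498.7,197),1.253,130,0))
print("scene body bottom",tips(s,get_obs()["tool_pos"],-1.2576,190,66,37.5))
print("top start body",tips(t,(164,498.7,197),1.253,190,66,37.5))
im=cv2.imread("pics/top0.png")[290:400,20:200]; cv2.imwrite("pics/f.png",cv2.resize(im,None,fx=4,fy=4,interpolation=cv2.INTER_CUBIC))
cv2.imwrite("pics/g.png",cv2.resize(s["pixels"][180:310,320:480,::-1],None,fx=5,fy=4.5))
```

```text
[[141.9, 338.5], [127.9, 309.4]]
[[363.5, 374.6], [366.0, 385.9]]
scene body bottom start [[124.2, 106.2], [88.9, 111.6], [124.2, 66.8], [92.9, 71.2]]
scene tip outer start [[119.8, 125.5], [111.4, 126.9], [120.1, 97.6], [112.3, 98.8]]
scene body bottom [[358.0, 244.3], [377.5, 223.4], [442.0, 290.3], [459.5, 265.4]]
top start body [[183.1, 330.4], [172.4, 364.5], [100.3, 304.3], [89.3, 338.0]]
```

View pics/f.png

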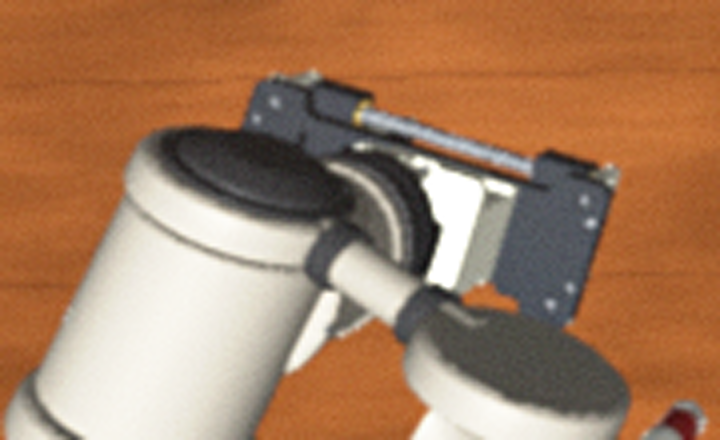

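View pics/g.png

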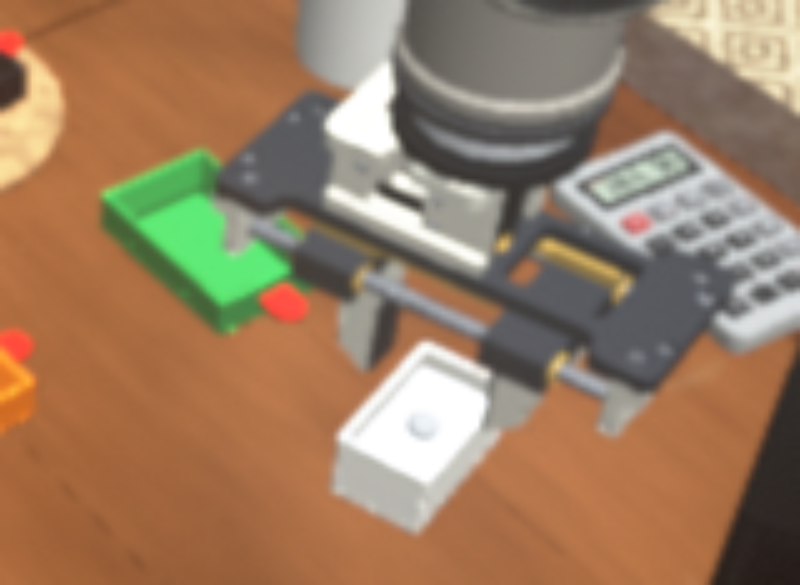

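Run:
```python
from h import *
from scipy.optimize import least_squares
s=capture("scene"); t=get_obs()
def P(p,za,sg,w,yy,ox,oy,oz=0):
    z=np.array([np.cos(za),np.sin(za),0]);y=np.cross(z,[0,0,-1])
    return proj(s,np.array(p)+(sg*w/2+oz)*z+(yy+oy)*y+[0,0,ox])[0]
N=((509.85,-188.95,27.05),-1.2576); A=((512,-189.5,62.8),-1.2574); S=((164,498.7,197),1.253)
# d.png: px = u0 + c/9-.5
u0,v0=363,225
obs=[(N,-1,51,-9.5,(u0+272/9-.5,v0+335/9-.5)),(N,1,51,-9.5,(u0+505/9-.5,v0+455/9-.5)),
 (A,-1,92,-9.5,(387.5,245.8)),(A,1,92,-9.5,(430,268.3))]
so=[(S,-1,9.5,(50+285/5-.5,560/5-.5)),(S,-1,-9.5,(50+335/5-.5,553/5-.5))]
def f(q):
    ox,oy,ei,eo=q; r=[]
    for (p,za),sg,w,yy,m in obs: r+=list(P(p,za,sg,w+2*ei,yy,ox,oy)-m)
    for (p,za),sg,yy,m in so: r+=list(P(p,za,sg,92+2*eo,yy,ox,oy)-m)
    return r
r=least_squares(f,[0,0,0,10]);print(r.x.round(1),np.round(r.fun,1))
```

```text
[26.   5.3  3.7 -9.6] [-0.7 -0.  -1.8  0.2 -1.3 -0.1 -0.5  0.4 -0.5 -0.1 -2.1  0. ]
```

The rendered fingertips look about 26 mm higher than the reported TCP. I'll close gently and see whether the opening stops at the dish's 42 mm.

{"method": "send_rows", "body": {"series": "0.05 0 0 0 0;0 0 0 0 0;-0.02 0 0 0 0;-0.04 0 0 0 0;-0.06 0 0 0 0;-0.08 0 0 0 0;-0.1 0 0 0 0;-0.12 0 0 0 0"}}

```text
time: 7.45
tool_pos: [509.8, -188.9, 26.9]
tcp_rot: [2.488, 1.571, 1.23]
contact_force: [0.4, 0.4, 0.0]
grip_width: 40.6
```

{"method": "send_rows", "body": {"series": "-0.14 0 0 0 0;-0.16 0 0 0 0;-0.18 0 0 0 0;-0.18 0 0 0 0"}}

```text
time: 7.95
tool_pos: [509.8, -188.9, 26.9]
tcp_rot: [2.837, 1.571, 1.58]
contact_force: [-0.1, -0.3, -0.1]
grip_width: 37.7
```

```bash
python3 go.py 510.3 -189 27.5 -1.256
python3 - <<'E'
from h import *
s=capture("scene")
cv2.imwrite("pics/i.png",crop(s,403,265,90,90,6))
V=[cm(s,403,277,60,58,white)]
print("dish",np.round(fit(V,(70,42,42),0,(509,-190,0.3)),3),place_of(s,"ball_center")[:1])
E
```

```text
t 7.95 p [ 509.76 -188.92   26.88] za -1.2577 tilt -1.0 w 37.7 F [-0.1 -0.3 -0.1] j6 0.76
shift units [-0.021  0.016  0.008] turn units -0.019
dish [ 5.11223e+02 -1.88037e+02  3.17000e-01  4.70000e-02] [{'point': [507.6, -190.6, 31.6], 'score': 0.4}]
```

View pics/i.png

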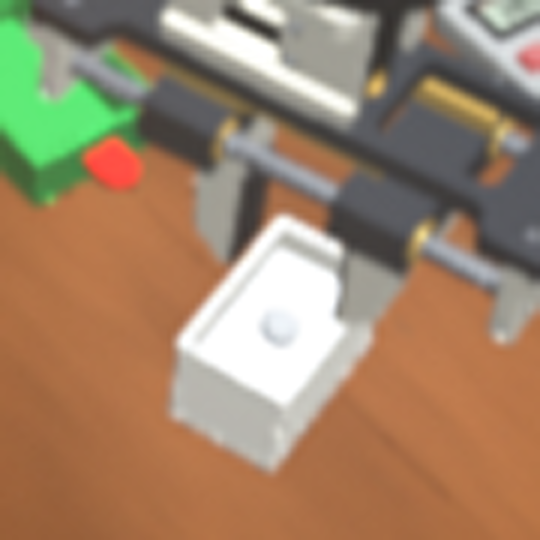

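The jaws passed 42 mm to 37.7 with no contact, so the real fingertips are well above the reported TCP. I'll open, descend and re-measure against the image.

{"method": "send_rows", "body": {"series": "0.2 0 0 0 0;0.5 0 0 0 0;0.5 0 0 0 0;0.5 0.1 0 0 0;0.5 0.3 0 0 0;0.5 0.5 0 0 0;0.5 0.6 0 0 0;0.5 0.6 0 0 0"}}

```text
time: 9.05
tool_pos: [509.6, -188.8, 8.5]
tcp_rot: [-2.51, 1.57, 2.515]
contact_force: [0.7, 0.3, -0.4]
grip_width: 68.5
```

```bash
python3 go.py 510.3 -189 27.5 -1.256
python3 - <<'E'
from h import *
s=capture("scene")
cv2.imwrite("pics/j.png",crop(s,403,262,80,66,9))
o=get_obs();print(o["grip_width"],o["tool_pos"])
E
```

```text
t 9.05 p [ 509.57 -188.81    8.52] za -1.2577 tilt -1.0 w 68.5 F [ 0.7  0.3 -0.4] j6 0.76
shift units [-0.633  0.021  0.013] turn units -0.019
68.86087166173658 [ 509.76400195 -188.88764603    8.7661048 ]
```

View pics/j.png

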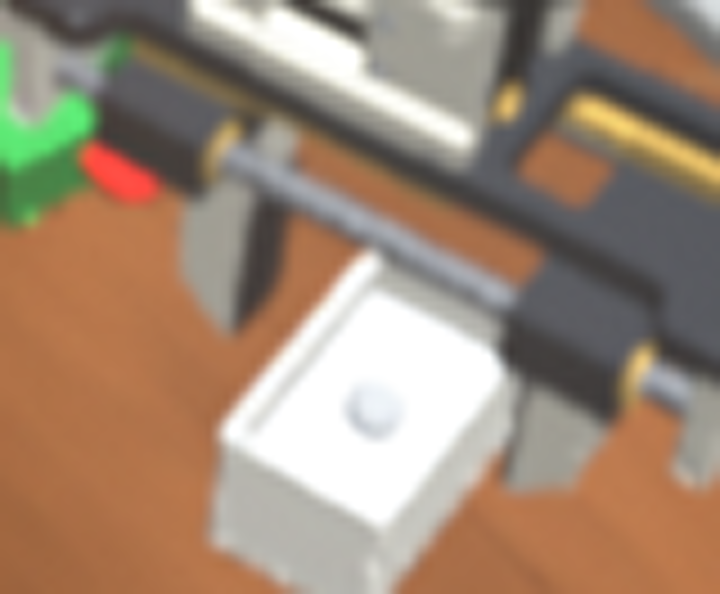

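Run:
```python
from h import *
from scipy.optimize import least_squares
s=capture("scene"); 
def P(p,za,sg,w,yy,ox,oy,oz=0):
    z=np.array([np.cos(za),np.sin(za),0]);y=np.cross(z,[0,0,-1])
    return proj(s,np.array(p)+(sg*w/2+oz)*z+(yy+oy)*y+[0,0,ox])[0]
N=((509.85,-188.95,27.05),-1.2576); A=((512,-189.5,62.8),-1.2574); J=((509.7,-188.9,8.6),-1.2577)
u0,v0=363,225
obs=[(N,-1,51,-9.5,(u0+272/9-.5,v0+335/9-.5)),(N,1,51,-9.5,(u0+505/9-.5,v0+455/9-.5)),
 (A,-1,92,-9.5,(387.5,245.8)),(A,1,92,-9.5,(430,268.3)),(J,-1,68.7,-9.5,(388.06,265.4)),(J,1,68.7,-9.5,(419.2,282.4))]
for fz in(0,1):
  def f(q):
    ox,oy,ei,oz=q; r=[]
    for (p,za),sg,w,yy,m in obs: r+=list(P(p,za,sg,w+2*ei,yy,ox,oy,oz*fz)-m)
    return r
  r=least_squares(f,[0,0,0,0]);print(r.x.round(1),np.round(r.fun,1))
```

```text
[22.3  9.4  3.6  0. ] [ 0.2 -0.1 -1.1 -0.  -0.4 -0.1  0.1  0.2  0.4 -0.2  0.8  0.2]
[11.6 17.7  4.1 -3.3] [ 0.2 -0.2 -1.1 -0.  -0.3  0.   0.   0.3  0.4 -0.3  0.8  0.1]
```

Offsets along the tool's x and y are correlated in this single view. I'll raise the tool and turn it a quarter turn for a second, independent view.

{"method": "send_rows", "body": {"series": "0.5 -0.4 0 0 0;0.5 -1.2 0 0 0;0.5 -2 0 0 -2;0.5 -2 0 0 -4;0.5 -2 0 0 -6;0.5 -2 0 0 -8;0.5 -2 0 0 -10;0.5 -2 0 0 -12"}}

```text
time: 10.15
tool_pos: [510.1, -189.1, 70.0]
tcp_rot: [-0.239, 1.569, -0.443]
contact_force: [-0.6, -0.3, -0.7]
grip_width: 69.2
```

{"method": "send_rows", "body": {"series": "0.5 0 0 0 -2;0.5 0 0 0 -4;0.5 0 0 0 -6;0.5 0 0 0 -6;0.5 0 0 0 -6"}}

```text
time: 10.78
tool_pos: [510.0, -189.0, 69.5]
tcp_rot: [-0.652, 1.57, -0.342]
contact_force: [0.4, -0.7, -0.3]
grip_width: 68.8
```

```bash
python3 go.py 510.3 -189 70 -1.256
python3 - <<'E'
from h import *
s=capture("scene");t=capture("top")
cv2.imwrite("pics/k.png",crop(s,403,245,88,66,9))
cv2.imwrite("pics/k2.png",crop(t,430,178,120,100,6))
o=get_obs();print(o["grip_width"],o["tool_pos"])
E
```

```text
t 10.775 p [ 509.97 -189.     69.45] za 0.3098 tilt -1.0 w 68.8 F [ 0.4 -0.7 -0.3] j6 -0.81
shift units [-0.018 -0.003  0.011] turn units 17.943
68.97954967936006 [ 509.84209856 -188.9488162    69.18774755]
```

View pics/k.png

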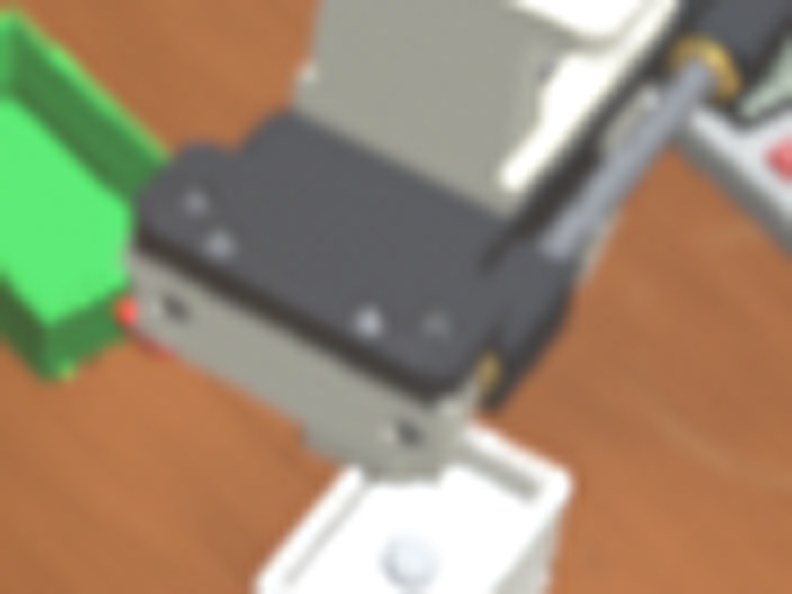

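View pics/k2.png

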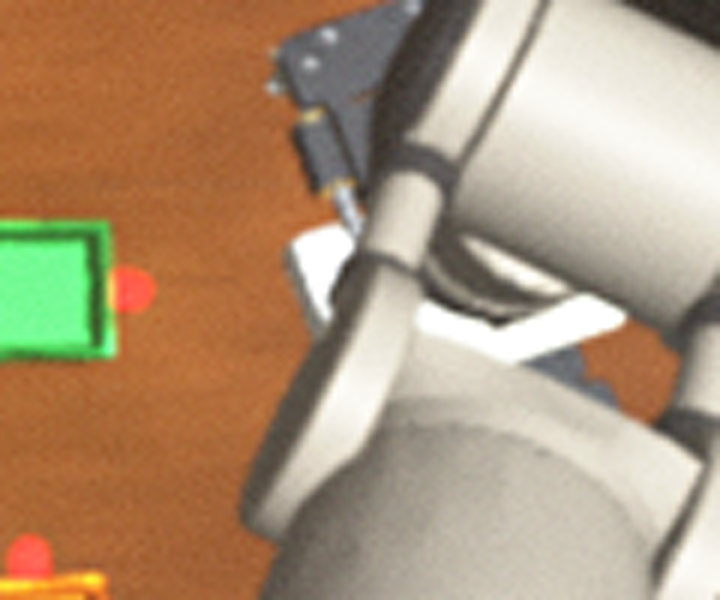

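The fingers are hidden in that view. I'll turn back, straddle the dish and settle the finger height with a very light touch on the desk.

{"method": "send_rows", "body": {"series": "0.5 0 0 0 2;0.5 0 0 0 4;0.5 0 0 0 6;0.5 0 0 0 8;0.5 0 0 0 10;0.5 0 0 0 12;0.5 0 0 0 14;0.5 0 0 0 16"}}

```text
time: 11.88
tool_pos: [509.7, -188.9, 68.9]
tcp_rot: [3.042, 1.571, 1.952]
contact_force: [1.0, 0.5, -0.5]
grip_width: 68.9
```

{"method": "send_rows", "body": {"series": "0.5 0.2 0 0 2;0.5 0.6 0 0 2;0.5 1.2 0 0 2;0.5 1.8 0 0 2;0.5 2.1 0 0 2;0.5 2.3 0 0 2;0.5 2.45 0 0 2;0.5 2.45 0 0 2"}}

```text
time: 12.88
tool_pos: [509.8, -188.9, -4.6]
tcp_rot: [2.316, 1.571, 1.059]
contact_force: [-0.3, 0.5, -0.9]
grip_width: 69.0
```

{"method": "send_rows", "body": {"series": "0.5 0.05 0 0 0;0.5 0.1 0 0 0;0.5 0.15 0 0 0;0.5 0.2 0 0 0;0.5 0.25 0 0 0"}}

```text
time: 13.5
tool_pos: [509.8, -188.9, -12.2]
tcp_rot: [2.652, 1.571, 1.394]
contact_force: [0.6, -0.8, 0.3]
grip_width: 68.9
```

{"method": "send_rows", "body": {"series": "0.5 0.05 0 0 0;0.5 0.1 0 0 0;0.5 0.15 0 0 0;0.5 0.15 0 0 0"}}

```text
time: 14.0
tool_pos: [509.7, -188.9, -16.7]
tcp_rot: [-2.638, 1.571, 2.388]
contact_force: [0.8, 0.4, -0.5]
grip_width: 68.8
```

{"method": "send_rows", "body": {"series": "0.5 0.05 0 0 0;0.5 0.1 0 0 0;0.5 0.1 0 0 0"}}

```text
time: 14.38
tool_pos: [509.7, -188.8, -19.7]
tcp_rot: [-2.711, 1.571, 2.314]
contact_force: [-0.0, 0.7, 0.6]
grip_width: 68.7
```

{"method": "send_rows", "body": {"series": "0.5 0.05 0 0 0;0.5 0.08 0 0 0;0.5 0.08 0 0 0"}}

```text
time: 14.75
tool_pos: [509.7, -188.9, -22.1]
tcp_rot: [-2.826, 1.571, 2.199]
contact_force: [0.6, 0.4, -0.6]
grip_width: 68.5
```

```bash
python3 go.py 510.3 -189 27.5 -1.256
python3 - <<'E'
from h import *
s=capture("scene")
cv2.imwrite("pics/l.png",crop(s,403,268,80,66,9))
o=get_obs();print(o["grip_width"],o["tool_pos"],o["contact_force"])
E
```

```text
t 14.75 p [ 509.71 -188.87  -22.11] za -1.2576 tilt -1.0 w 68.5 F [ 0.6  0.4 -0.6] j6 0.76
shift units [-1.654  0.017  0.01 ] turn units -0.019
68.6454938667678 [ 509.75657001 -188.90791819  -22.0312542 ] [ 0.25189771 -1.02134539  0.07132517]
```

View pics/l.png

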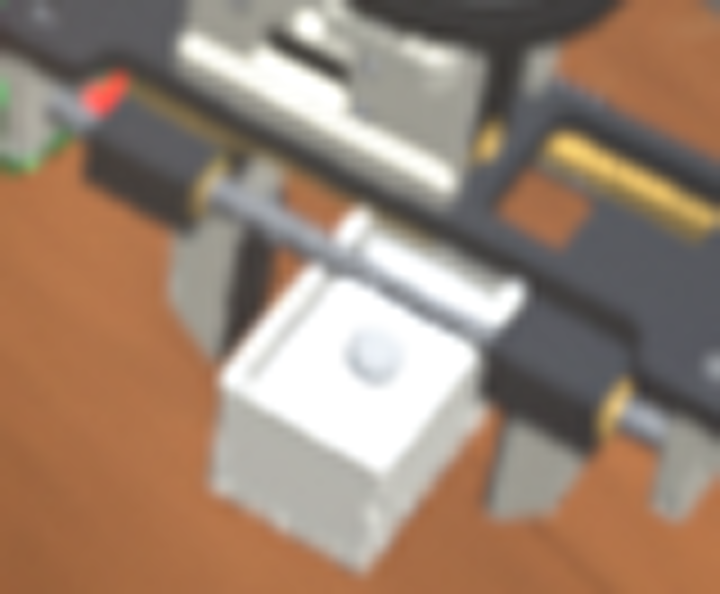

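Run:
```python
from h import *
s=capture("scene"); o=get_obs(); p,R=tool(o)
for z in(0,4,8):
  for n,(a,b) in dict(L=(215,360),Rr=(490,515)).items():
    X=back(s,[[363+a/9-.5,235+b/9-.5]],z)[0]; d=R.T@(X-p); print(z,n,"tool y",d[1].round(1),"tool z",d[2].round(1), "x",d[0].round(1))
```

```text
0 L tool y -1.9 tool z -38.7 x -22.0
0 Rr tool y -1.8 tool z 36.4 x -22.0
4 L tool y -4.7 tool z -37.4 x -26.0
4 Rr tool y -4.7 tool z 37.4 x -26.0
8 L tool y -7.6 tool z -36.0 x -30.0
8 Rr tool y -7.6 tool z 38.4 x -30.0
```

{"method": "send_rows", "body": {"series": "0.5 0.05 0 0 0;0.5 0.08 0 0 0;0.5 0.08 0 0 0"}}

```text
time: 15.22
tool_pos: [509.7, -188.9, -24.5]
tcp_rot: [-2.799, 1.571, 2.227]
contact_force: [0.2, 0.7, -0.5]
grip_width: 68.7
```

{"method": "send_rows", "body": {"series": "0.5 0.03 0 0 0;0.5 0.06 0 0 0;0.5 0.06 0 0 0"}}

```text
time: 15.6
tool_pos: [509.7, -188.9, -26.3]
tcp_rot: [-3.057, 1.571, 1.968]
contact_force: [-0.5, -0.1, -0.1]
grip_width: 68.7
```

{"method": "send_rows", "body": {"series": "0.5 0.03 0 0 0;0.5 0.06 0 0 0;0.5 0.06 0 0 0"}}

```text
time: 15.98
tool_pos: [509.7, -188.9, -28.1]
tcp_rot: [-2.865, 1.571, 2.161]
contact_force: [0.1, 0.3, -0.4]
grip_width: 68.6
```

{"method": "send_rows", "body": {"series": "0.5 0.03 0 0 0;0.5 0.06 0 0 0;0.5 0.06 0 0 0"}}

```text
time: 16.35
tool_pos: [509.8, -188.9, -29.4]
tcp_rot: [1.313, 1.571, 0.055]
contact_force: [-2.2, 0.9, 4.1]
grip_width: 69.1
```

{"method": "send_rows", "body": {"series": "0.5 0.03 0 0 0;0.5 0.06 0 0 0;0.5 0.06 0 0 0"}}

```text
time: 16.73
tool_pos: [509.9, -189.0, -29.5]
tcp_rot: [0.777, 1.57, -0.48]
contact_force: [-6.1, 2.6, 20.9]
grip_width: 68.9
```

{"method": "send_rows", "body": {"series": "0.5 0.03 0 0 0;0.5 0.06 0 0 0;0.5 0.06 0 0 0"}}

```text
time: 17.1
tool_pos: [510.0, -189.0, -29.6]
tcp_rot: [0.735, 1.569, -0.523]
contact_force: [-10.9, 4.9, 36.0]
grip_width: 68.9
```

Contact came at a reported z of −29.3, so the real finger ends sit about 29 mm above the reported TCP. I'll raise until the fingertips are at z≈28 and close gently.

{"method": "send_rows", "body": {"series": "0.5 -0.2 0 0 0;0.5 -0.5 0 0 0;0.5 -0.8 0 0 0;0.5 -1 0 0 0;0.3 -1.05 0 0 0;0.15 -1.05 0 0 0;0.05 -1.05 0 0 0;0.02 -1.05 0 0 0"}}

```text
time: 18.1
tool_pos: [509.6, -188.8, -2.1]
tcp_rot: [-2.59, 1.57, 2.436]
contact_force: [-0.4, -0.9, 0.9]
grip_width: 47.4
```

{"method": "send_rows", "body": {"series": "0 0 0 0 0;-0.02 0 0 0 0;-0.03 0 0 0 0;-0.04 0 0 0 0;-0.05 0 0 0 0;-0.06 0 0 0 0;-0.07 0 0 0 0;-0.08 0 0 0 0"}}

```text
time: 19.1
tool_pos: [509.7, -188.8, -1.9]
tcp_rot: [-3.033, 1.571, 1.993]
contact_force: [-0.5, 0.9, 0.6]
grip_width: 42.1
```

{"method": "send_rows", "body": {"series": "-0.09 0 0 0 0;-0.1 0 0 0 0;-0.11 0 0 0 0;-0.12 0 0 0 0;-0.15 0 0 0 0;-0.2 0 0 0 0;-0.3 0 0 0 0;-0.5 0 0 0 0"}}

```text
time: 20.1
tool_pos: [509.8, -188.9, -1.9]
tcp_rot: [2.217, 1.571, 0.96]
contact_force: [-0.9, 1.1, 0.7]
grip_width: 41.6
```

```bash
python3 go.py 510.3 -189 27.5 -1.256
python3 - <<'E'
from h import *
s=capture("scene")
cv2.imwrite("pics/n.png",crop(s,403,268,80,66,9))
E
```

```text
t 20.1 p [ 509.77 -188.93   -1.9 ] za -1.2576 tilt -1.0 w 41.6 F [-0.9  1.1  0.7] j6 0.76
shift units [-0.98   0.016  0.008] turn units -0.019
```

View pics/n.png

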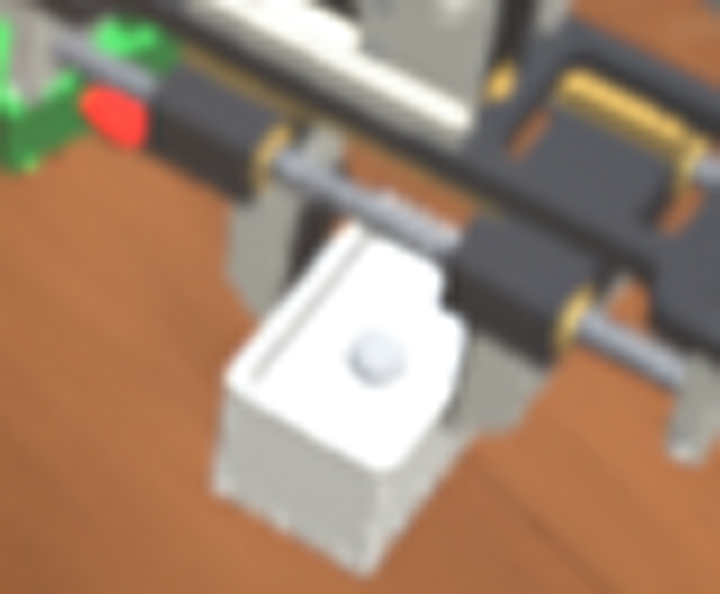

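The dish is gripped at 41.6 mm, with the ball in the middle at crop (376,360). Lifting gently and checking before carrying.

{"method": "send_rows", "body": {"series": "-0.5 -0.03 0 0 0;-0.5 -0.12 0 0 0;-0.5 -0.27 0 0 0;-0.5 -0.48 0 0 0;-0.5 -0.75 0 0 0;-0.5 -1.05 0 0 0;-0.5 -1.35 0 0 0;-0.5 -1.65 0 0 0"}}

```text
time: 21.15
tool_pos: [509.9, -188.9, 48.4]
tcp_rot: [1.105, 1.57, -0.153]
contact_force: [0.0, -0.2, -0.9]
grip_width: 41.6
```

{"method": "send_rows", "body": {"series": "-0.5 -0.27 0.01 -0.06 0;-0.5 -0.48 0.04 -0.24 0;-0.5 -0.63 0.1 -0.53 0;-0.5 -0.72 0.17 -0.94 0;-0.5 -0.75 0.27 -1.47 0;-0.5 -0.75 0.39 -2.12 0;-0.5 -0.75 0.53 -2.87 0;-0.5 -0.75 0.68 -3.68 0"}}

```text
time: 22.15
tool_pos: [494.6, -75.9, 69.9]
tcp_rot: [-2.495, 1.57, 2.531]
contact_force: [-0.0, -1.2, -1.2]
grip_width: 41.4
```

{"method": "send_rows", "body": {"series": "-0.5 0 0.15 -0.84 0.1;-0.5 0 0.31 -1.67 0.3;-0.5 0 0.46 -2.51 0.6;-0.5 0 0.62 -3.34 1;-0.5 0 0.76 -4.15 1.5;-0.5 0 0.9 -4.9 1.9;-0.5 0 1.02 -5.54 2.2;-0.5 0 1.12 -6.07 2.4"}}

```text
time: 23.15
tool_pos: [470.0, 107.7, 70.0]
tcp_rot: [-2.01, 1.57, 2.807]
contact_force: [0.1, 1.2, -0.6]
grip_width: 42.0
```

{"method": "send_rows", "body": {"series": "-0.5 0 -0.01 -0.42 0.1;-0.5 0 -0.02 -0.72 0.1;-0.5 0 -0.03 -0.9 0.1;-0.5 0 -0.03 -0.96 0.1;-0.5 0 -0.03 -0.96 0.1;-0.5 0 -0.03 -0.96 0.1"}}

```text
time: 23.9
tool_pos: [467.2, 134.2, 70.1]
tcp_rot: [-1.254, 1.571, -2.731]
contact_force: [0.6, 0.0, -0.8]
grip_width: 42.0
```

```bash
python3 go.py 467.2 134.7 70 -1.4746
python3 - <<'E'
from h import *
s=capture("scene");t=capture("top")
cv2.imwrite("pics/p.png",np.hstack([crop(s,303,190,90,80,4),crop(t,308,195,90,80,4)]))
V=[cm(s,303,203,60,56,dark)]
p=get_obs()["tool_pos"];print(proj(s,[p,p-[0,0,p[2]-6]]),place_of(s,"ball_center")[:2],place_of(s,"dish_mid")[:2],place_of(s,"dish")[:1])
E
```

```text
t 23.9 p [467.21 134.21  70.08] za -1.4763 tilt -1.0 w 42.0 F [ 0.6  0.  -0.8] j6 1.6
shift units [ 0.003  0.001 -0.016] turn units -0.02
[[302.37601223 184.19846975]
 [303.05477686 203.31893972]] [{'point': [464.6, 131.7, 105.4], 'score': 0.59}] [{'point': [464.9, 133.4, 104.4], 'score': 0.62}] [{'point': [460.6, 134.8, 74.2], 'score': 0.64}]
```

View pics/p.png

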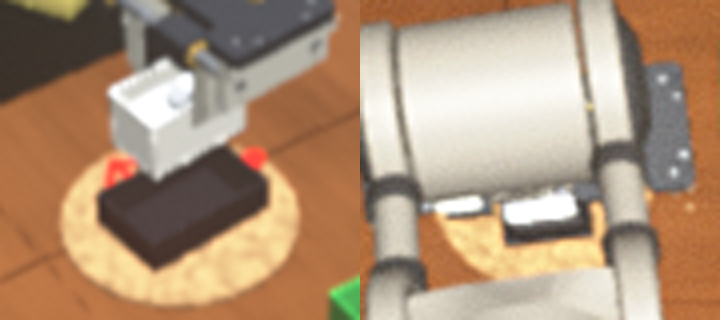

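Run:
```python
from h import *
s=capture("scene")
k=7;U,Vv=303,192;u0,v0=U-45,Vv-40
im=crop(s,U,Vv,90,80,k)
def dr(P,col):
    q=((proj(s,P)-[u0,v0]+.5)*k).round().astype(np.int32); cv2.polylines(im,[q],True,col,1)
B=boxpts((468.2,135.2,.097),70,42,42,72)
dr(B[[1,3,7,5]],(0,200,0)); dr(B[[0,2,6,4]],(0,200,0))
T=boxpts((468.7,135.3,.1),92,60,26,6); dr(T[[1,3,7,5]],(255,0,255)); dr(T[[0,2,6,4]],(255,0,255))
cv2.imwrite("pics/q.png",im)
```

```text
(no output)
```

View pics/q.png

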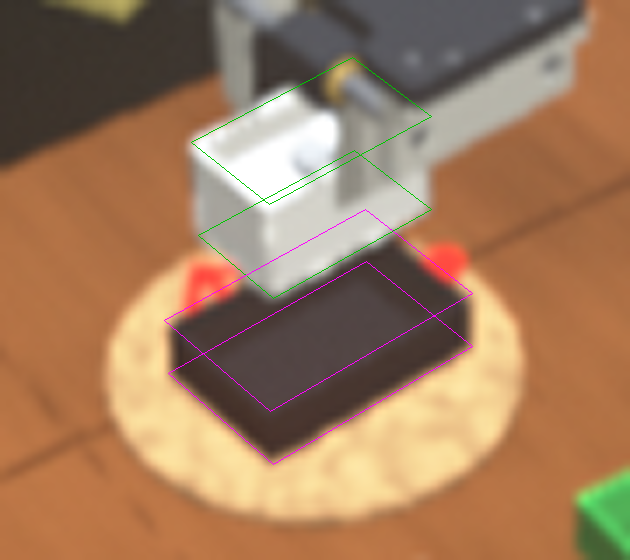

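The overlay fits both the dish and the tray. Lowering, watching the force near the floor.

{"method": "send_rows", "body": {"series": "-0.5 0.03 0 0 0;-0.5 0.12 0 0 0;-0.5 0.27 0 0 0;-0.5 0.48 0 0 0;-0.5 0.75 0 0 0;-0.5 1.05 0 0 0;-0.5 1.32 0 0 0;-0.5 1.53 0 0 0"}}

```text
time: 25.2
tool_pos: [467.0, 134.5, 23.6]
tcp_rot: [-1.721, 1.57, 3.087]
contact_force: [-1.0, -0.6, -2.1]
grip_width: 41.8
```

{"method": "send_rows", "body": {"series": "-0.5 0.15 0 0 0;-0.5 0.24 0 0 0;-0.5 0.31 0 0 0;-0.5 0.36 0 0 0;-0.5 0.4 0 0 0;-0.5 0.42 0 0 0;-0.5 0.42 0 0 0"}}

```text
time: 26.08
tool_pos: [467.2, 134.5, 11.6]
tcp_rot: [2.235, 1.571, 0.76]
contact_force: [1.1, -0.2, -0.9]
grip_width: 41.7
```

```bash
python3 go.py 467.2 134.2 8 -1.4746
python3 - <<'E'
from h import *
s=capture("scene")
k=7;U,Vv=303,192
cv2.imwrite("pics/r.png",crop(s,U,Vv,90,80,k))
E
```

```text
t 26.075 p [467.18 134.53  11.64] za -1.4758 tilt -1.0 w 41.7 F [ 1.1 -0.2 -0.9] j6 1.6
shift units [ 0.121 -0.001  0.011] turn units -0.014
```

View pics/r.png

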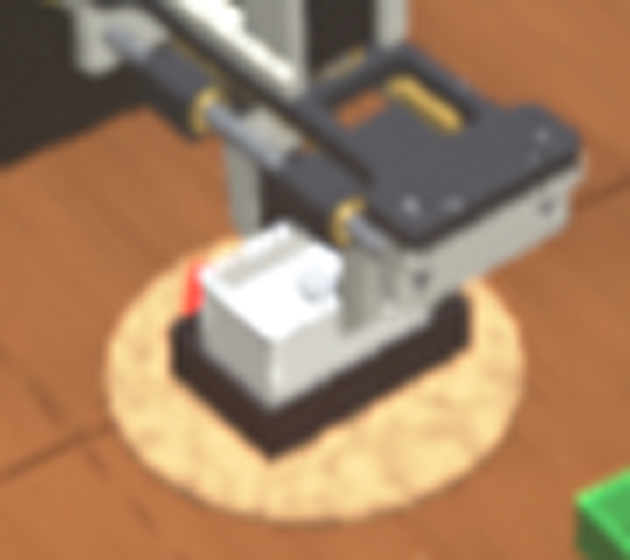

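{"method": "send_rows", "body": {"series": "-0.5 0.03 0 0 0;-0.5 0.06 0 0 0;-0.5 0.09 0 0 0;-0.5 0.11 0 0 0;-0.5 0.11 0 0 0"}}

```text
time: 26.75
tool_pos: [467.1, 134.6, 8.3]
tcp_rot: [-2.331, 1.571, 2.476]
contact_force: [-0.3, 0.2, -1.0]
grip_width: 41.9
```

{"method": "send_rows", "body": {"series": "-0.5 0.02 0 0 0;-0.5 0.04 0 0 0;-0.5 0.04 0 0 0"}}

```text
time: 27.12
tool_pos: [467.2, 134.6, 8.0]
tcp_rot: [1.673, 1.57, 0.197]
contact_force: [-2.9, -0.7, 9.6]
grip_width: 41.3
```

Floor contact came at 8.0, with 9.6 N. Releasing gently.

{"method": "send_rows", "body": {"series": "-0.2 -0.02 0 0 0;-0.12 -0.02 0 0 0;-0.08 -0.02 0 0 0;-0.05 -0.02 0 0 0;-0.02 -0.02 0 0 0;0.05 -0.02 0 0 0;0.3 -0.02 0 0 0;0.8 -0.02 0 0 0"}}

```text
time: 28.12
tool_pos: [467.2, 134.5, 7.7]
tcp_rot: [2.25, 1.571, 0.774]
contact_force: [-0.2, -0.1, 0.3]
grip_width: 63.7
```

{"method": "send_rows", "body": {"series": "1 0 0 0 0;1 0 0 0 0;1 0 0 0 0"}}

```text
time: 28.5
tool_pos: [467.2, 134.5, 7.7]
tcp_rot: [2.466, 1.571, 0.99]
contact_force: [-0.1, 0.6, -0.3]
grip_width: 90.3
```

```bash
python3 go.py 467.2 134.2 -17.4 -1.4746
python3 - <<'E'
from h import *
s=capture("scene")
k=7;U,Vv=303,192;u0,v0=U-45,Vv-40
im=crop(s,U,Vv,90,80,k)
def dr(P,col):
    q=((proj(s,P)-[u0,v0]+.5)*k).round().astype(np.int32); cv2.polylines(im,[q],True,col,1)
B=boxpts((468.2,135.2,.097),70,42,42,10)
dr(B[[1,3,7,5]],(0,200,0))
cv2.imwrite("pics/s.png",im)
E
```

```text
t 28.5 p [467.16 134.54   7.74] za -1.4758 tilt -1.0 w 90.3 F [-0.1  0.6 -0.3] j6 1.6
shift units [0.838 0.    0.012] turn units -0.014
```

View pics/s.png

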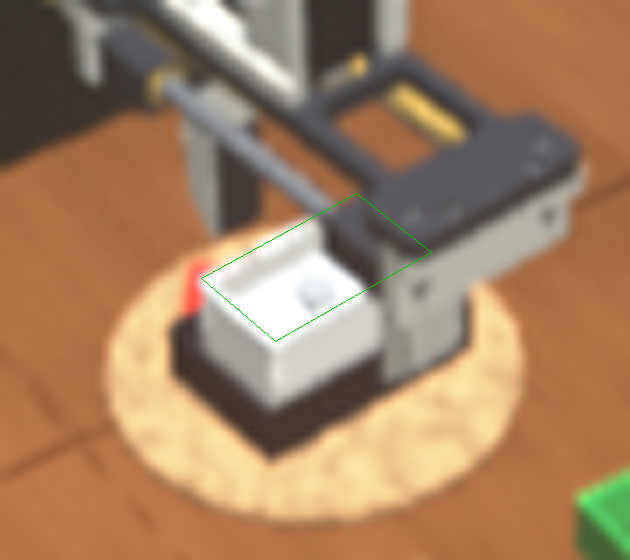

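The dish is nested, with its rim at the predicted height and the ball in the middle. Descending to take the tray by its sides.

{"method": "send_rows", "body": {"series": "1 0.1 0 0 0;1 0.3 0 0 0;1 0.5 0 0 0;1 0.7 0 0 0;0.8 0.8 0 0 0;0.6 0.83 0 0 0;0.5 0.83 0 0 0;0.42 0.83 0 0 0"}}

```text
time: 29.55
tool_pos: [467.3, 134.6, -17.0]
tcp_rot: [1.872, 1.57, 0.396]
contact_force: [-0.0, -0.1, 0.9]
grip_width: 66.4
```

{"method": "send_rows", "body": {"series": "0.38 0 0 0 0;0.36 0 0 0 0;0.34 0 0 0 0;0.33 0 0 0 0;0.32 0 0 0 0;0.31 0 0 0 0;0.3 0 0 0 0;0.29 0 0 0 0"}}

```text
time: 30.55
tool_pos: [467.3, 134.5, -17.1]
tcp_rot: [1.581, 1.571, 0.105]
contact_force: [0.9, -1.6, 1.4]
grip_width: 59.6
```

{"method": "send_rows", "body": {"series": "0.28 0 0 0 0;0.26 0 0 0 0;0.2 0 0 0 0;0.1 0 0 0 0;-0.1 0 0 0 0;-0.1 0 0 0 0"}}

```text
time: 31.3
tool_pos: [467.3, 134.5, -17.1]
tcp_rot: [1.692, 1.57, 0.216]
contact_force: [-0.1, -2.1, 2.6]
grip_width: 59.7
```

```bash
python3 go.py 467.2 134.2 -17.4 -1.4746
python3 - <<'E'
from h import *
s=capture("scene");t=capture("top")
cv2.imwrite("pics/u.png",np.hstack([crop(s,303,192,90,80,4),crop(t,308,195,90,80,4)]))
# arrow direction
cc=back(t,[[285.3,202.2]],6)
print(place_of(s,"ball_center")[:1],place_of(s,"dish_mid")[:1])
E
```

```text
t 31.3 p [467.29 134.54 -17.1 ] za -1.4758 tilt -1.0 w 59.7 F [-0.1 -2.1  2.6] j6 1.6
shift units [ 0.01  -0.004  0.011] turn units -0.013
[] [{'point': [465.7, 134.4, 43.7], 'score': 0.74}]
```

View pics/u.png

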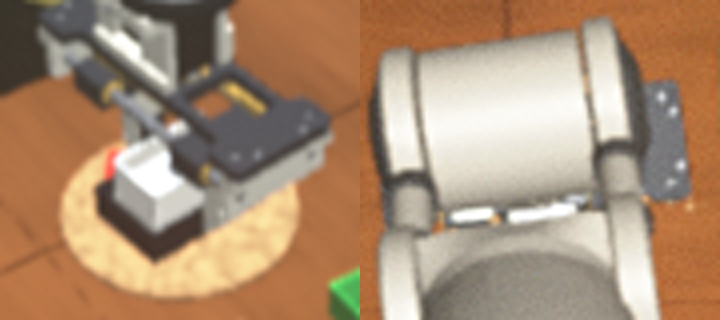

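Run:
```python
from h import *
for n in("top","scene"):
    c=capture(n); im=cv2.imread(f"pics/{n}0.png")[:,:,::-1].astype(int)
    # coaster mask: circle around projected
    cen=proj(c,[[466,135,6]])[0].astype(int); r=36
    sub=im[cen[1]-r:cen[1]+r,cen[0]-r-4:cen[0]+r+4]
    # cork: bright yellowish ; green channel high
    m=big((sub[:,:,1]>150)|((sub.max(2)<155)&(np.add.outer((np.arange(2*r)-r)**2,(np.arange(2*r+8)-r-4)**2)<20**2)))
    ct=max(cv2.findContours(m,cv2.RETR_EXTERNAL,cv2.CHAIN_APPROX_NONE)[0],key=cv2.contourArea)[:,0,:]
    hull=cv2.convexHull(ct)[:,0,:]
    X=back(c,hull+[cen[0]-r-4,cen[1]-r],5)
    A=np.c_[2*X[:,:2],np.ones(len(X))]; sol=np.linalg.lstsq(A,(X[:,:2]**2).sum(1),rcond=None)[0]
    R=np.sqrt(sol[2]+sol[0]**2+sol[1]**2); print(n,"coaster",sol[:2].round(1),R.round(1))
    # redness weights near arrow
    q=proj(c,[[462,185,6]])[0].astype(int)
    w=14; ys,xs=np.mgrid[q[1]-w:q[1]+w,q[0]-w:q[0]+w]
    im2=im[q[1]-w:q[1]+w,q[0]-w:q[0]+w]; wt=np.clip((200-im2[:,:,1])/100.,0,1)*(im2[:,:,0]>180)
    P=back(c,np.c_[xs.ravel(),ys.ravel()],6); d=np.hypot(P[:,0]-sol[0],P[:,1]-sol[1]); 
    k=(d<74)&(d>38)&(wt.ravel()>.2); W=wt.ravel()*k
    mu=(P*W[:,None]).sum(0)/W.sum(); print("arrow mean",mu.round(1),"dir from centre",np.arctan2(mu[1]-sol[1],mu[0]-sol[0]).round(3),k.sum())
```

```text
top coaster [465.  134.4] 75.1
arrow mean [457.4 189.8   6. ] dir from centre 1.706 76
scene coaster [465.7 134.7] 75.2
arrow mean [459.8 192.5   6. ] dir from centre 1.673 76
```

Run:
```python
from h import *
c=capture("top"); im=cv2.imread("pics/top0.png"); q=proj(c,[[460,180,6]])[0].astype(int); w=22;k=12
sub=cv2.resize(im[q[1]-w:q[1]+w,q[0]-w:q[0]+w],None,fx=k,fy=k,interpolation=cv2.INTER_CUBIC)
for C,col in(((465.,134.4),(255,0,0)),):
  for a in(1.65,1.69,1.73):
    P=np.array([[C[0]+r*np.cos(a),C[1]+r*np.sin(a),6] for r in(34,70)]); u=((proj(c,P)-(q-w)+.5)*k).round().astype(int)
    cv2.line(sub,tuple(map(int,u[0])),tuple(map(int,u[1])),col,1)
cv2.imwrite("pics/v.png",sub)
```

```text
(no output)
```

View pics/v.png

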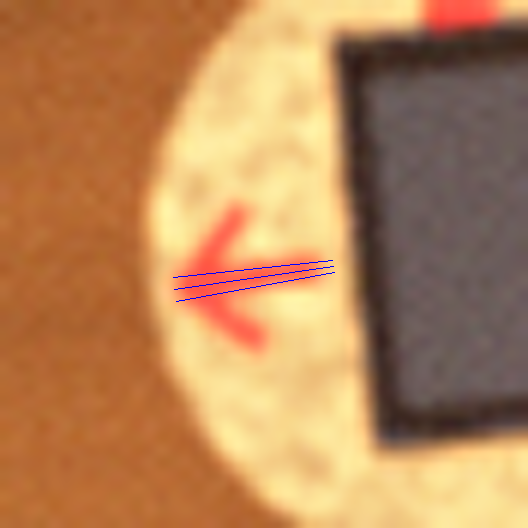

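The middle line, 1.69 rad, follows the arrow's axis. The tray is gripped at 59.7 mm. Lifting straight up 100 mm.

{"method": "send_rows", "body": {"series": "-0.1 -0.03 0 0 0;-0.1 -0.12 0 0 0;-0.1 -0.27 0 0 0;-0.1 -0.48 0 0 0;-0.1 -0.75 0 0 0;-0.1 -1.05 0 0 0;-0.1 -1.35 0 0 0;-0.1 -1.65 0 0 0"}}

```text
time: 32.65
tool_pos: [467.2, 134.5, 33.1]
tcp_rot: [1.765, 1.57, 0.289]
contact_force: [0.6, 0.4, -2.0]
grip_width: 59.3
```

{"method": "send_rows", "body": {"series": "-0.1 -0.3 0 0 0;-0.1 -0.6 0 0 0;-0.1 -0.9 0 0 0;-0.1 -1.17 0 0 0;-0.1 -1.38 0 0 0;-0.1 -1.53 0 0 0;-0.1 -1.62 0 0 0;-0.1 -1.68 0 0 0"}}

```text
time: 33.65
tool_pos: [467.1, 134.5, 82.7]
tcp_rot: [-2.002, 1.571, 2.805]
contact_force: [0.2, -0.9, -2.0]
grip_width: 59.7
```

{"method": "send_rows", "body": {"series": "-0.1 0 0 0 0;-0.1 0 0 0 0;-0.1 0 0 0 0"}}

```text
time: 34.02
tool_pos: [467.1, 134.5, 82.6]
tcp_rot: [-1.852, 1.571, 2.956]
contact_force: [-0.4, 0.2, -2.0]
grip_width: 60.0
```

```bash
python3 go.py 467.2 134.5 83 0.122
python3 - <<'E'
from h import *
s=capture("scene")
cv2.imwrite("pics/w.png",crop(s,303,180,100,90,7))
E
```

```text
t 34.025 p [467.06 134.53  82.57] za -1.4758 tilt -1.0 w 60.0 F [-0.4  0.2 -2. ] j6 1.6
shift units [-0.014  0.004  0.002] turn units -18.31
```

View pics/w.png

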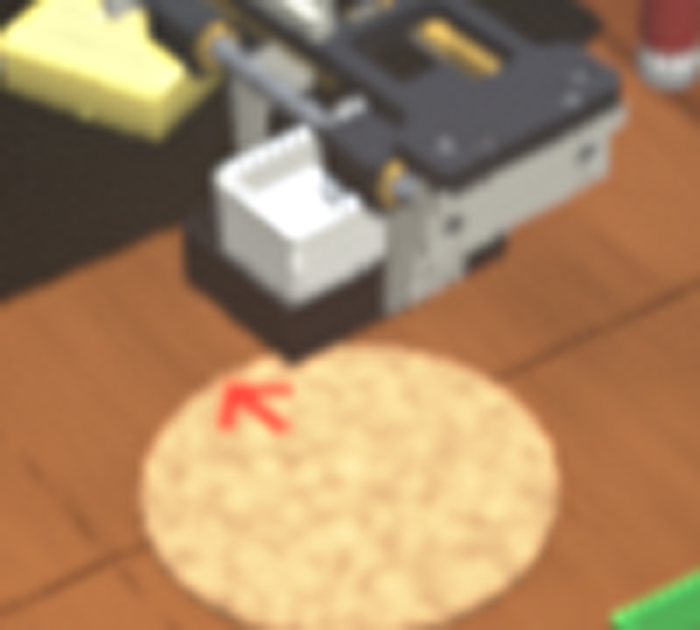

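Run:
```python
from h import *
c=capture("scene"); X=back(c,[[284.2,189.9],[293.6,195.9]],6);print(X.round(1),np.arctan2(*(X[0]-X[1])[[1,0]]))
im=c["pixels"].astype(int); ys,xs=np.mgrid[183:202,278:300]; i=im[183:202,278:300]
P=back(c,np.c_[xs.ravel(),ys.ravel()],6); d=np.hypot(P[:,0]-465.7,P[:,1]-134.7)
wt=np.clip((190-i[:,:,1])/90.,0,1).ravel()*(i[:,:,0].ravel()>180)*(d<73)*(d>30); wt[wt<.15]=0
mu=(P*wt[:,None]).sum(0)/wt.sum();print(mu.round(1),np.arctan2(mu[1]-134.7,mu[0]-465.7),np.arctan2(mu[1]-134.4,mu[0]-465.2))
```

```text
[[454.8 204.3   6. ]
 [462.5 171.    6. ]] 1.7974334907863871
[459.5 191.6   6. ] 1.6784449930749683 1.6692420051504222
```

{"method": "send_rows", "body": {"series": "-0.1 0 0 0 -0.1;-0.1 0 0 0 -0.4;-0.1 0 0 0 -0.9;-0.1 0 0 0 -1.6;-0.1 0 0 0 -2.5;-0.1 0 0 0 -3.4;-0.1 0 0 0 -4.3;-0.1 0 0 0 -5.2"}}

```text
time: 35.12
tool_pos: [467.2, 134.5, 82.7]
tcp_rot: [1.999, 1.571, 0.981]
contact_force: [1.2, -0.2, -1.6]
grip_width: 59.7
```

{"method": "send_rows", "body": {"series": "-0.1 0 0 0 -0.9;-0.1 0 0 0 -1.8;-0.1 0 0 0 -2.7;-0.1 0 0 0 -3.6;-0.1 0 0 0 -4.5;-0.1 0 0 0 -5.4;-0.1 0 0 0 -6.3;-0.1 0 0 0 -7.2"}}

```text
time: 36.12
tool_pos: [467.2, 134.6, 82.7]
tcp_rot: [1.444, 1.571, 1.054]
contact_force: [-0.4, -0.2, -2.6]
grip_width: 59.9
```

{"method": "send_rows", "body": {"series": "-0.1 0 0 0 -0.9;-0.1 0 0 0 -1.8;-0.1 0 0 0 -2.7;-0.1 0 0 0 -3.6;-0.1 0 0 0 -4.5;-0.1 0 0 0 -5.2;-0.1 0 0 0 -5.6;-0.1 0 0 0 -5.8"}}

```text
time: 37.12
tool_pos: [467.2, 134.5, 82.7]
tcp_rot: [0.682, 1.571, 0.795]
contact_force: [-0.8, 0.5, -2.4]
grip_width: 59.8
```

{"method": "send_rows", "body": {"series": "-0.1 0 0 0 -0.1;-0.1 0 0 0 -0.1;-0.1 0 0 0 -0.1;-0.1 0 0 0 -0.1"}}

```text
time: 37.62
tool_pos: [467.2, 134.5, 82.7]
tcp_rot: [0.436, 1.571, 0.557]
contact_force: [-0.6, 0.2, -2.6]
grip_width: 59.7
```

```bash
python3 go.py 467.2 134.5 83 0.122
python3 - <<'E'
from h import *
s=capture("scene");t=capture("top")
cv2.imwrite("pics/x.png",crop(s,303,180,100,90,7));cv2.imwrite("pics/x2.png",crop(t,303,195,100,90,7))
for n,c in(("s",s),("t",t)):
  for th in("tray_tab","tray","coaster_arrow","ball_center","dish_mid"): print(n,th,[(round(d["score"],2),np.round(d["point"],1).tolist()) for d in place_of(c,th)][:5])
E
```

```text
t 37.625 p [467.18 134.55  82.74] za 0.1211 tilt -1.0 w 59.7 F [-0.6  0.2 -2.6] j6 0.0
shift units [-0.009 -0.002  0.   ] turn units -0.01
s tray_tab [(0.67, [399.6, -37.6, 11.8]), (0.63, [518.6, -89.0, 10.6]), (0.62, [190.9, 341.8, 17.8])]
s tray [(0.91, [245.9, 338.6, -3.1]), (0.84, [519.0, -34.1, -0.1]), (0.72, [346.3, -45.2, -0.8]), (0.17, [456.5, 204.7, 10.2])]
s coaster_arrow [(0.75, [458.2, 203.8, 9.1])]
s ball_center [(0.57, [469.5, 129.8, 141.9])]
s dish_mid [(0.95, [467.7, 131.0, 140.5])]
t tray_tab [(0.95, [188.1, 336.4, 12.8]), (0.75, [395.6, -41.8, 16.7])]
t tray [(0.95, [341.6, -39.8, -1.8]), (0.75, [247.8, 332.2, 0.0]), (0.68, [519.9, -36.9, -4.8])]
t coaster_arrow [(0.7, [454.9, 205.6, 6.2])]
t ball_center []
t dish_mid []
```

View pics/x.png

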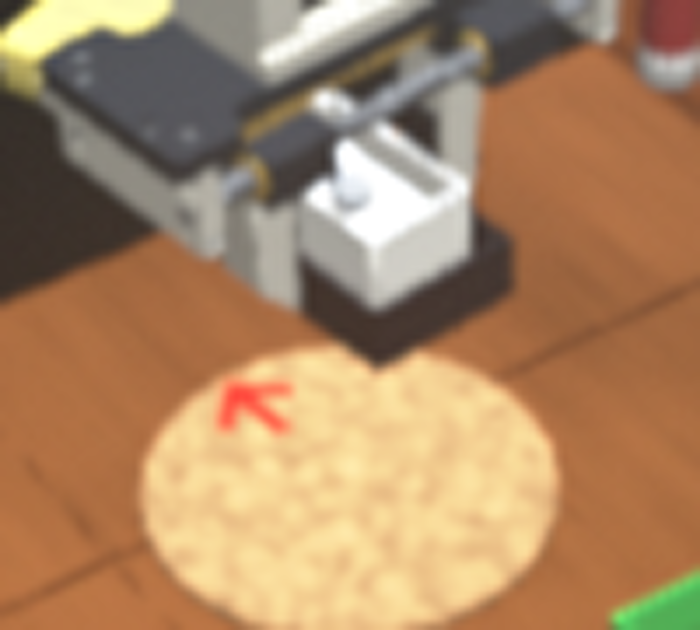

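View pics/x2.png

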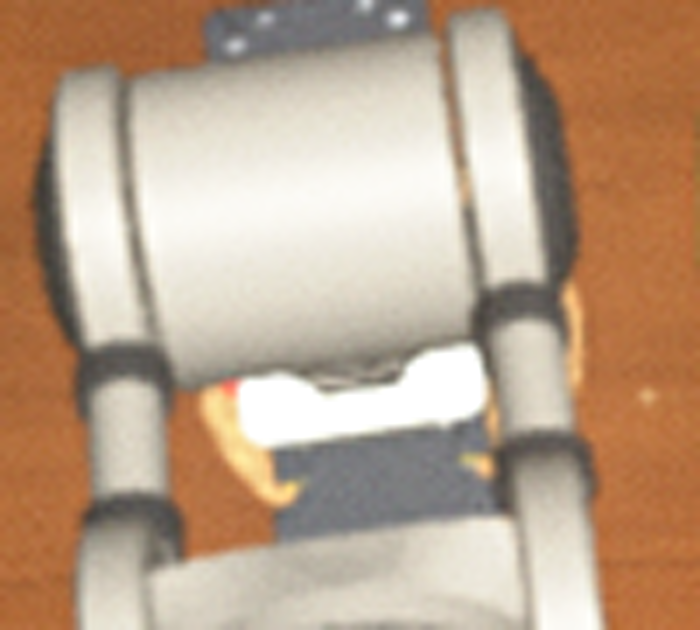

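Run:
```python
from h import *
s=capture("scene");k=7;U,Vv=303,180;u0,v0=U-50,Vv-45
im=crop(s,U,Vv,100,90,k)
def dr(P,col):
    q=((proj(s,P)-[u0,v0]+.5)*k).round().astype(np.int32); cv2.polylines(im,[q],True,col,1)
def rel(C,a,f,z): 
    return np.array([[C[0]+np.cos(a)*x-np.sin(a)*y,C[1]+np.sin(a)*x+np.cos(a)*y,z] for x,y in f])
C=(467.2+1,134.5+1);a=1.692
dr(rel(C,a,[(-35,-21),(35,-21),(35,21),(-35,21)],152),(0,200,0))
dr(rel(C,a,[(-46,-30),(46,-30),(46,30),(-46,30)],106),(255,0,255))
dr(rel(C,a,[(-46,-30),(46,-30),(46,30),(-46,30)],132),(255,0,255))
th=np.linspace(0,6.28,20); m=proj(s,[[C[0],C[1],140]])[0]; print("pred ball px",m,((m-[u0,v0]+.5)*k))
q=((m-[u0,v0]+.5)*k).astype(int); cv2.circle(im,(int(q[0]),int(q[1])),20,(0,0,255),1)
cv2.imwrite("pics/y.png",im)
```

```text
pred ball px [301.62976605 161.22451325] [343.90836238 187.07159273]
```

View pics/y.png

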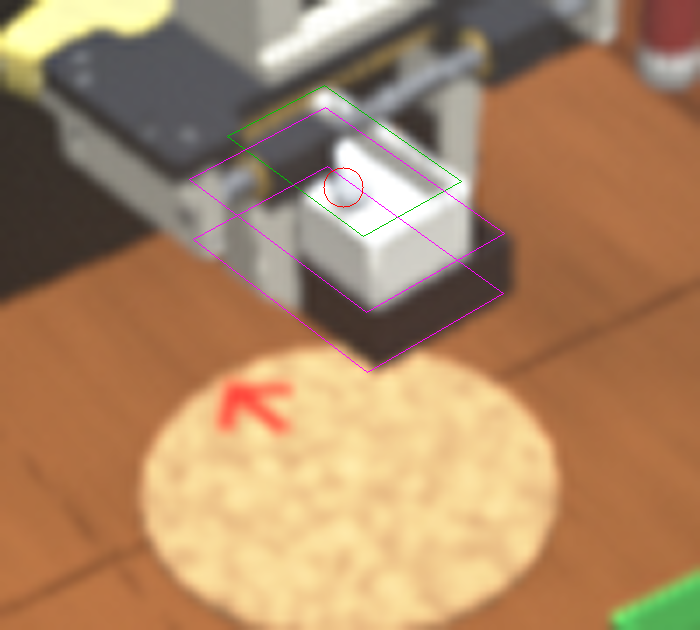

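Run:
```python
from h import *
s=capture("scene"); g=s["pixels"].max(2).astype(float)
def edge(us,lo,hi):
    pts=[]
    for u in us:
        col=g[lo:hi,u]; 
        k=[i for i in range(len(col)-1) if col[i]<100<=col[i+1]]
        if k: i=k[-1]; pts.append((u,lo+i+(100-col[i])/(col[i+1]-col[i])))
    return np.array(pts)
e=edge(range(309,325),170,195); print(e.round(1).tolist())
for sel in(e,):
    p=np.polyfit(sel[:,0],sel[:,1],1); r=sel[:,1]-np.polyval(p,sel[:,0]); p=np.polyfit(sel[abs(r)<.6,0],sel[abs(r)<.6,1],1)
    X=back(s,[[310,np.polyval(p,310)],[324,np.polyval(p,324)]],106); d=X[1]-X[0]; print("edge yaw",np.arctan2(d[1],d[0]),X.round(1).tolist(), r.round(2))
# same predicted
C=(468.2,135.5);a=1.692
```

```text
[[309.0, 185.3], [310.0, 184.7], [311.0, 184.1], [312.0, 183.5], [313.0, 183.2], [314.0, 182.7], [315.0, 182.3], [316.0, 181.6], [317.0, 181.1], [318.0, 180.6], [319.0, 179.9], [320.0, 179.4], [321.0, 178.8], [322.0, 178.4], [323.0, 177.8], [324.0, 177.0]]
edge yaw 0.07657623889363604 [[459.0, 88.0, 106.0], [500.8, 91.2, 106.0]] [-0.02 -0.06 -0.15 -0.2   0.07  0.12  0.19  0.08  0.12  0.13 -0.04 -0.04
 -0.03  0.04  0.02 -0.23]
```

{"method": "send_rows", "body": {"series": "-0.1 0 0 -0.01 -0.02;-0.1 0 0 -0.04 -0.05;-0.1 0 0 -0.08 -0.1;-0.1 0 0 -0.12 -0.15;-0.1 0 0 -0.15 -0.18;-0.1 0 0 -0.16 -0.2;-0.1 0 0 -0.16 -0.2;-0.1 0 0 -0.16 -0.2"}}

```text
time: 39.33
tool_pos: [462.5, 134.0, 82.7]
tcp_rot: [0.647, 1.571, 0.786]
contact_force: [-0.4, 0.0, -3.0]
grip_width: 59.5
```

{"method": "send_rows", "body": {"series": "-0.1 0 0 0 0;-0.1 0 0 0 0;-0.1 0 0 0 0;-0.1 0 0 0 0;-0.1 0 0 0 0;-0.1 0 0 0 0;-0.1 0 0 0 0;-0.1 0 0 0 0"}}

```text
time: 40.33
tool_pos: [462.4, 134.0, 82.7]
tcp_rot: [1.361, 1.571, 1.5]
contact_force: [0.2, 0.1, -2.4]
grip_width: 59.7
```

Run:
```python
from h import *
s=capture("scene")
cv2.imwrite("pics/end.png",crop(s,303,180,100,90,7)); cv2.imwrite("pics/endfull.png",s["pixels"][:,:,::-1])
for th in("ball_center","dish_mid","dish"): print(th,[(round(d["score"],2),np.round(d["point"],1).tolist()) for d in place_of(s,th)][:2])
o=get_obs();print(o["time"],o["tool_pos"],o["grip_width"],o["contact_force"],np.abs(o["dq"]).max())
```

```text
ball_center [(0.54, [462.1, 127.7, 141.0])]
dish_mid [(0.7, [462.3, 128.5, 144.0]), (0.67, [458.9, 138.1, 3.2])]
dish [(0.82, [459.7, 131.1, 108.3])]
40.525 [462.40718978 133.95825343  82.71059292] 59.236479796289544 [ 0.19183054  0.73977834 -2.41975121] 0.0017943951366195588
```

View pics/end.png

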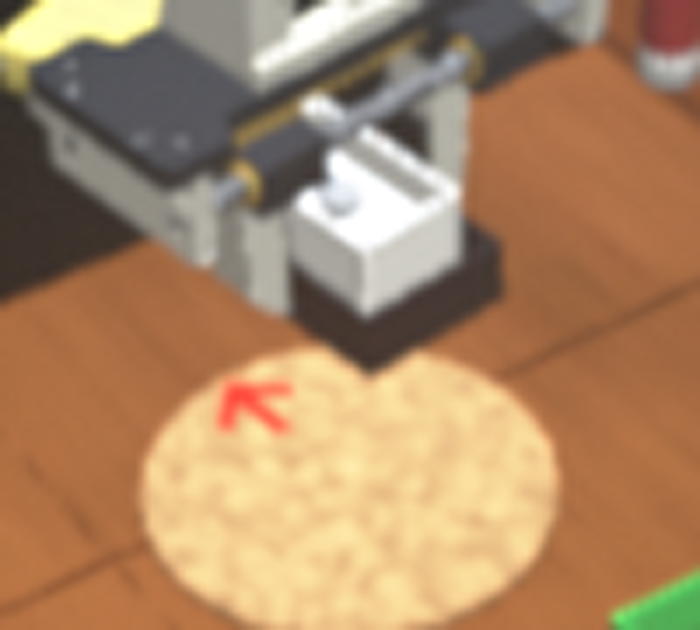

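View pics/endfull.png

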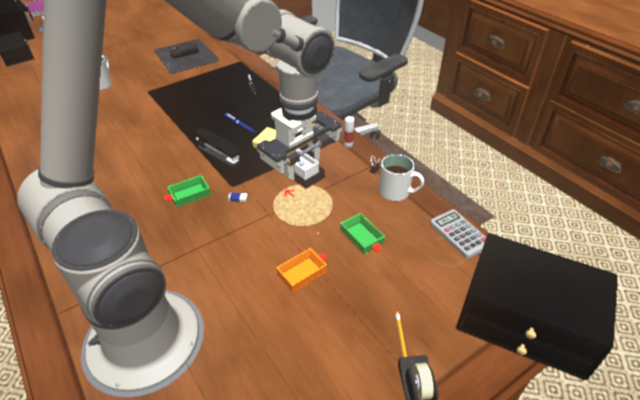

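The tray is held steady about 100 mm above the coaster, at scene (305,172). The ball is in the dish at crop (340,193), and the network places it within about 3 mm of the dish's middle. Everything else is where it was. Handing in.

```bash
python3 -c "
from plant import *
print(close_job())"
```

```text
the job is handed in; nothing more can be done
None
```

The dish with the ball is nested in the black tray, and I handed in at about 40.5 s. The arm was still holding the tray about 100 mm above the coaster, turned about a quarter turn so its tab follows the red arrow.

**What I did**
- **Nesting:** I carried the dish from the right of the desk and lowered it until it touched the tray's floor. I let go of it, and its rim then showed at the height expected for a nested dish.
- **Lift and turn:** I took the tray by its sides (59.7 mm opening), lifted it straight up 100 mm, and turned it about 92.5° counter-clockwise. At the end I also shifted it 5 mm to centre it better over the coaster.

**Last checks**
- **Steadiness:** the joints were at rest and the grip was holding.
- **Ball:** the network placed it about 3 mm from the dish's middle, mostly in height.
- **Other things:** nothing else on the desk looked moved in the final picture.

**What disagreed**
- **Fingertip height:** the real fingertips sit about 29 mm above the reported TCP. My first closing passed above the dish without touching it. I found the true height with a touch on the desk, which reached 36 N because I sent three steps in a row.
- **Tab direction:** two estimates put the tab at 1.665 and 1.71 rad, while the arrow measured about 1.69 ± 0.03 rad. The remaining error is probably a degree or two. In the last pictures the gripper hid the tab almost entirely.

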